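# Clamp a split bearing half, seat up, in a quick-release machine vice

## Task

Take the split bearing half that lies flat on the bench, set it on its flat foot between the jaws of the quick-release vice with the half-round seat facing up, and let go of it. Squeeze the release lever against its post, run the jaw up until it meets the work, let the lever spring back, then turn the T-bar clockwise (as seen from the bar's end) until the work is gripped tight. Leave the other parts and tools where they are.

Things in the scene. Friction and masses are not known exactly. Their poses are not given: they have to be found in the camera images.
- bearing_half: The work: half of a split bearing block, plain steel, about 0.3 kg, 40 (x) x 60 (y) x 18 (z) mm; starts lying flat. Origin: centre of the 60x40 face it starts on (+z leads through the block). +x points to the side with the open half-round seat (radius 13 mm) and two bolt holes, at x = +20; the flat foot, 60x18, is at x = -20. The ends at y = +-30 are flat. In the vice +x points up.
- foot (a point): Centre of the work's flat foot (x = -20, y = 0, z = +9 mm in the frame of bearing_half); axes as bearing_half. Standing on its foot the work is 40 mm high and stands out 4 mm above the vice's jaws; its two 60x40 faces go to the jaws, its length across the vice. There is free bench round the place where it starts (some 60 mm) to put it down on.
- vice: Quick-release machine vice, grey casting with steel ways, fixed to the bench. Origin: centre of its base at bench height. +x runs from the T-bar end to the fixed jaw, y across, z up. Jaws 96 mm wide (y), 36 high, tops at z = 94. Fixed jaw's face at x = +50, casting ends at x = +92. Screw axis: y = 0, z = 48. Front bearing block: 62 high, front at x = -117 with a 4 mm collar.
- bed (a point): Point on the top of the vice's bed, at x = +20, y = 0, z = 58 mm in the frame of vice (axes as vice). The bed is two steel ways, |y| = 21 to 45 mm, with the screw in the channel between; the work stands across both.
- jaw_face (a point): Foot of the moving jaw's face, on the centre line at bed height (axes as vice); at x = +50 mm minus the value of joint jaw.
- jaw (a joint): Gap between the jaws in m: 0 shut, 0.062 fully open; starts 0.052 to 0.060. The moving jaw slides to +x of the vice as it closes, with about 3 N of friction while the release lever is squeezed; otherwise the half-nut under it locks it to the screw.
- post_top (a point): Centre of the top of the fixed post on the moving jaw, 124 mm over the bench (axes as vice; x = +4 mm minus joint jaw). Post 12 mm thick (x), 26 wide. The release lever, a dark upright paddle 22 wide, top at 122, stands on its -x side: its outer face is 27 mm from here when let go, 15 when squeezed. On the +x side the jaw (94 high) begins 16 mm from here. Pinch both from above along x.
- release (a joint): Angle of the release lever in rad: 0 let go, half-nut down in the thread; 0.26 squeezed home; the nut is clear above 0.18. A spring returns it; about 7 N near its top squeezes it home. Let go over a thread crest (one every 5 mm) it stays near 0.17 until the screw is turned, by less than half a turn, and the nut drops in.
- screw (a joint): Screw angle in rad, growing clockwise seen from the T-bar's end (about +x of vice): this closes the jaw 10 mm a turn once the nut is in. Starts -1 to 1, limits +-12. At 0 the bar is upright, bar_end_a on top. It stays where left. At a ball: about 4 N turns it free; when the work is nipped the force climbs within some 0.5 rad, about 1 N per 25 N of clamping. A firm 10 N pull is tight.
- bar_end_a (a point): Centre of one 14 mm ball end of the T-bar (bar 8 mm thick), 38 mm from the screw axis, at x = -158 mm of the vice; about 30 mm are free between ball and bearing block. An upright hand with shut fingertips can push a ball round its arc from behind (its upper side over, then down); pinched along x of the vice the ball turns between the pads, but slips if pulled hard.
- bar_end_b (a point): Centre of the other ball end of the T-bar, opposite bar_end_a; underneath when screw = 0. A tripod with a sound meter stands at the left of the bench beyond this end: keep the hand clear of it.
- shaft_short: Bystander: short steel shaft standing upright, 24x24x56 mm. Origin under its centre.
- shaft_step: Bystander: stepped steel shaft standing upright, 28x28x81 mm. Origin under its centre.
- collet: Bystander: slotted spring collet, 29x29x31 mm. Origin under its centre.
- sleeve_4: Bystander: flat steel ring, 41x41x16 mm. Origin under its centre.
- spanner_13: Bystander: combination spanner, 27x164x9 mm, long in y. Origin under its centre.
- chuck_key: Bystander: T-shaped chuck key, 130x100x18 mm. Origin under its centre.
Mind the look-alikes: they are no part of the job. What is shaped like the bearing_half but blue or pink is not meant.

How it is judged:
On the way, in this order (a step that is already met when the one before it is completed fails the run):
1. the work stands on its foot on the vice bed between the open jaws, seat up, and the hand has let go of it (z of foot in the frame of bed between -0.0025 and 0.0025 m and y of foot in the frame of bed between -0.018 and 0.018 m and angle between bearing_half's own x axis and vertical below 0.09 rad and value of joint jaw above 0.03 m and contact force between the fingers and bearing_half below 0.3 N), for 0.2 s.
2. the release lever is squeezed and the jaw has been run up to the work (value of joint release above 0.18 rad and value of joint jaw below 0.0225 m), for 0.1 s.
At the end, for the whole second after the job is handed in: the work stands on its foot on the vice bed (foot within 2.5 mm of the bed's height, within 18 mm of its centre line), seat up (within 5 degrees), gripped between both jaws with over 50 N, the release lever let go with the half-nut in the thread (z of foot in the frame of bed between -0.0025 and 0.0025 m and y of foot in the frame of bed between -0.018 and 0.018 m and angle between bearing_half's own x axis and vertical below 0.09 rad and contact force between jaw and bearing_half above 50 N and value of joint release below 0.05 rad and value of joint jaw between 0.015 and 0.021 m and linear speed of bearing_half below 0.01 m/s); the robot touches nothing.
It fails at once if a bystander is pushed more than 30 mm from its place (distance of any of shaft_short, collet, sleeve_4, shaft_step, spanner_13, chuck_key from where it was at the start of the episode above 0.03 m).
It also fails if it takes over 72 s, if anything falls off the work surface, if the arm or the gripper's body presses on something with over 40 N, if the wrist force passes 120 N, or if a joint passes its speed limit or range.

## Robot

A 6-joint arm with a two-finger parallel gripper is mounted at the origin on a cart in front of the work surface, level with it; the furniture and walls round the work are solid. World frame = base frame: x ahead of the robot, y to its left, z up, the work surface at z = 0. Lengths are in m, angles in rad, forces in N, time in s.
With the tool pointing down it reaches from about 0.35 to 0.925 m from the base axis. Payload 6.4 kg.
Tool frame: the origin (TCP) lies on the front face of the gripper's body, between the roots of the fingers; the fingertips stand 73 mm ahead of it and the grasp point (between the pads) lies 54 mm ahead of it; x points along the fingers, y is the direction in which the jaws open and shut, and the axes are right-handed (so a half turn about x gives the same grasp; the last joint's range is limited). The gripper opens to 85 mm and grips with 20 to 120 N. Pads are 22 mm wide; open, the fingers measure 114 mm over their backs; the gripper's body (76 mm by 85 mm) begins 54 mm behind the grasp point. The pads swing forward as they close: fully open they stand 13 mm farther back than shut.
Start: joints at [-1.486, 0.245, 1.558, -0, 1.339, -0.174], TCP at [0.166, -0.628, 0.304] pointing down, gripper open.
Joint ranges: [-3.13, 3.13], [-1.02, 2.26], [0.13, 2.54], [-0.95, 4.09], [0.21, 2.88], [-2.74, 2.74]. Speed limits (rad/s): [2.57, 2.57, 3.14, 3.14, 3.14, 3.14].

## Interface

Orientations are given as [roll, pitch, yaw] about the fixed x, y, z axes, in that order (R = Rz(yaw) Ry(pitch) Rx(roll)).
In Python, from bench import * gives the robot as it stands.
- The arm moves only by the shell command python3 -m inch 'ROWS'. ROWS is JSON, a list that holds one entry, the list of rows, each a list of 7 numbers: the shift along the tool's x, y, z scaled (see below), then the turn, a rotation vector about the tool's x, y, z scaled (see below), then the gripper command: -1 is fully open, 1 is shut, values between are in proportion. A call has 1 to 8 rows; each row shifts and turns the commanded pose from where the row before left it, along the tool's axes as they then stand; what a row does not reach is not made up. The controller multiplies each number of a shift by 400 mm and each number of a turn by 90 degrees. A row lasts 1/10 s, in which the tool goes at most 50 mm and 8.59 degrees, less where a joint would pass 70% of its speed; a pose out of reach is approached as far as the arm can. A call with a number of a shift or a turn outside -1 to 1 is refused whole. A call with a gripper value outside its range is refused whole. The fingers move at their own pace and stop on an object; the grip force is fixed at half the most. Time passes only in rows, so rows that do not move let the fingers close. It gives the time, the measured TCP pose, the force and the opening at its end, in the units of the state.
- get_obs(): the state, without advancing time (a new reading comes with each control period).
- grab_frame(name): name is "side" or "top" or "wrist"; returns a dict with "image" (384x512x3 uint8, red, green, blue), "fx", "fy", "cx", "cy" (pixels), "world_from_camera" (4x4, takes a point from camera to world coordinates). Camera axes: x right, y down, z forward; pixel columns grow to the right and rows downward; lengths in m; the calibration is good to about 2 mm. A picture is of the moment at which its call begins. There is no depth.
- close_job(): hands the job in, once; it reports no verdict.
The state is a dict: "time_s": time; "joint_positions": joint angles; "qd": joint speeds; "joint_efforts": joint torques, N m; "position": TCP position; "tcp_rot": TCP orientation; "ft_force": force on the tool from outside, world axes, zero at the start; "ft_torque": the same for the moment, N m; "finger_gap": opening from 0.0 (shut) to 1.0 (fully open).
Only numpy, scipy, OpenCV 4.12 (cv2) and the standard library are available. Lean on these libraries where they do the work, as an engineer would, in place of code of your own. Each camera call takes 0.05 s, during which the arm holds its last target. There are 200 camera calls.

## Working session

There is one attempt and no reset: what is moved stays moved. The work goes in short steps, Python scripts to look and compute and a shell command to move; the robot and the scene stay as the last step left them, time stands still between calls to the robot, and variables do not carry over. Pictures are saved under pics/ and viewed, about 8 in all and at most 12, crops included, and the job is handed in when it is done.

```bash
mkdir -p pics; ls; python3 - <<'E'
from bench import *
import cv2,numpy as np
np.set_printoptions(precision=4,suppress=True)
o=get_obs();print(o)
for n in ("side","top"):
    f=grab_frame(n);cv2.imwrite(f"pics/{n}0.png",cv2.resize(f["image"][...,::-1],(800,600),interpolation=cv2.INTER_CUBIC))
    np.savez(f"pics/{n}0.npz",**f);print(n,f["fx"],f["fy"],f["cx"],f["cy"]);print(np.array(f["world_from_camera"]))
E
```

```text
pics
{'time_s': 0.0, 'joint_positions': array([-1.4861,  0.2458,  1.559 ,  0.    ,  1.3387, -0.1741]), 'qd': array([-0.    ,  0.0006, -0.0012,  0.0008, -0.0005, -0.0009]), 'joint_efforts': array([ -0.001 , -42.9506, -32.6128,  -0.0002,   0.0053,   0.    ]), 'position': array([ 0.1663, -0.6279,  0.3028]), 'tcp_rot': array([-1.7591,  1.5689,  1.6413]), 'ft_force': array([-0.16  ,  0.5343, -0.3045]), 'ft_torque': array([-0.0168,  0.0428, -0.0306]), 'finger_gap': 0.9978114155158319}
side 361.7871200288121 361.7871200288121 258.2548515837291 188.76711608662112
[[ 0.9844 -0.0953  0.1479  0.3883]
 [-0.1738 -0.3959  0.9017 -0.7251]
 [-0.0274 -0.9133 -0.4063  0.4609]
 [ 0.      0.      0.      1.    ]]
top 346.6163180327377 346.6163180327377 247.44176351487522 188.98577553270778
[[-0.0185 -0.9844  0.175   0.3459]
 [-0.9993  0.0236  0.0273  0.0312]
 [-0.031  -0.1744 -0.9842  1.0257]
 [ 0.      0.      0.      1.    ]]
```

View pics/top0.png

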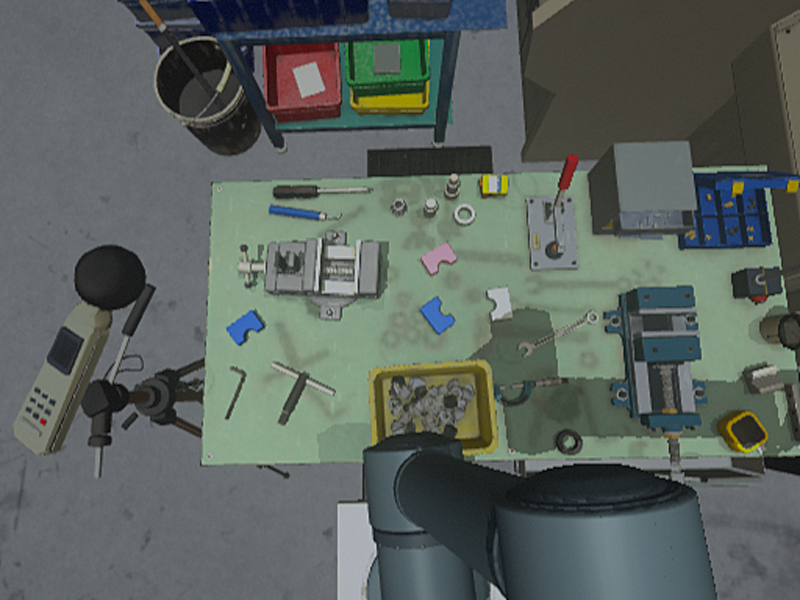

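View pics/side0.png

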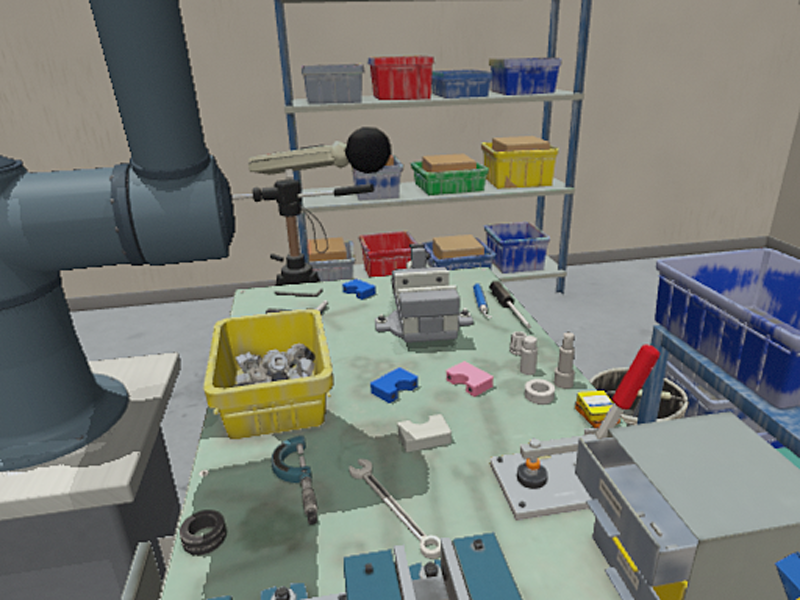

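The candidates in the 800x600 top view are pink (437,259), blue (437,315), blue (245,327) and plain light steel (499,303). I choose the steel one. The vice is at (325,265), with its T-bar to the left at (248,260), so vice +x points roughly along world -y.

```bash
cat > h.py <<'E'
import numpy as np,cv2
def px2w(f,u,v,z):
    T=np.array(f["world_from_camera"]);d=T[:3,:3]@[(u-f["cx"])/f["fx"],(v-f["cy"])/f["fy"],1]
    return T[:3,3]+d*(z-T[2,3])/d[2]
def w2px(f,p):
    T=np.array(f["world_from_camera"]);c=T[:3,:3].T@(np.asarray(p)-T[:3,3])
    return np.array([f["fx"]*c[0]/c[2]+f["cx"],f["fy"]*c[1]/c[2]+f["cy"]])
E
python3 - <<'E'
from h import *
f=dict(np.load("pics/top0.npz"));im=f["image"][...,::-1]
def crop(x0,y0,w,h,s):
    c=cv2.resize(im[y0:y0+h,x0:x0+w],None,fx=s,fy=s,interpolation=cv2.INTER_CUBIC).copy()
    for i in range(0,w,10):
        cv2.line(c,(i*s,0),(i*s,6),(0,0,255),1); cv2.putText(c,str(x0+i),(i*s,18),0,.35,(0,0,255),1)
    for i in range(0,h,10):
        cv2.line(c,(0,i*s),(6,i*s),(0,0,255),1); cv2.putText(c,str(y0+i),(7,i*s+4),0,.35,(0,0,255),1)
    return c
a=crop(147,145,100,66,8);b=crop(300,175,50,35,8)
out=np.zeros((528+0,800,3),np.uint8);out[:528]=a
cv2.imwrite("pics/vice1.png",out)
cv2.imwrite("pics/work1.png",b)
hsv=cv2.cvtColor(im,cv2.COLOR_BGR2HSV)[178:210,303:336]
m=((hsv[...,1]<35)&(hsv[...,2]>120)).astype(np.uint8)
n,l,st,ce=cv2.connectedComponentsWithStats(m);k=1+st[1:,4].argmax();print(st[k],ce[k]+[303,178])
cs,_=cv2.findContours((l==k).astype(np.uint8),0,1);c=max(cs,key=len)[:,0]+[303,178]
w=np.array([px2w(f,u,v,.018)[:2] for u,v in c]);print(cv2.minAreaRect((w*1000).astype(np.float32)))
E
```

```text
[  9   5  16  22 240] [320.15       193.04583333]
((507.22412109375, -152.06300354003906), (59.52326202392578, 40.09101867675781), 6.391902446746826)
```

View pics/vice1.png

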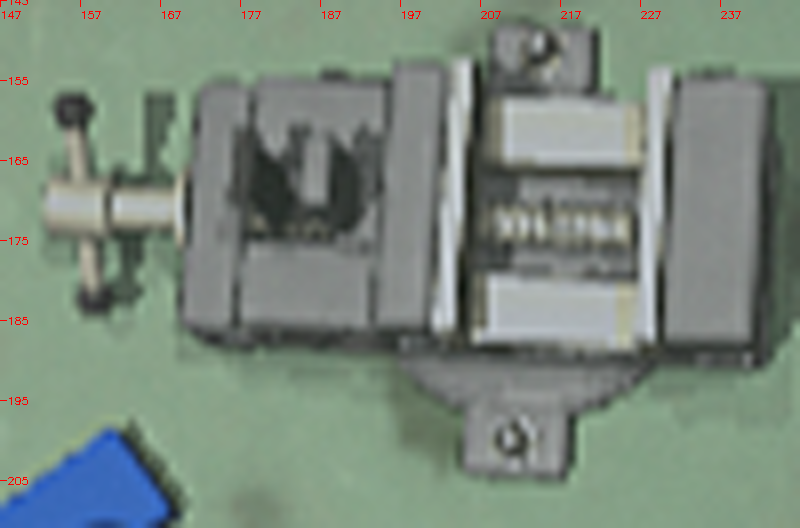

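View pics/work1.png

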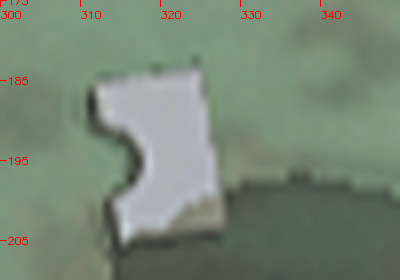

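The steel piece measures 59.5 x 40.1 mm at (0.507, -0.152), seat toward world +y, which matches the given size. Next I work out the vice pose and the tool axes.

```bash
python3 - <<'E'
from h import *
from bench import *
from scipy.spatial.transform import Rotation as R
np.set_printoptions(precision=4,suppress=True)
f=dict(np.load("pics/top0.npz"))
P={"fixface_far":(228.3,153.5),"fixface_near":(226.8,187.3),"casting_far":(242.8,155),"casting_near":(240.7,187.3),"movface_far":(205.7,152.5),"movface_near":(202.8,186.5)}
for k,(u,v) in P.items(): print(k,px2w(f,u,v,.094))
for k,(u,v) in {"ballU":(155.8,158.5),"ballD":(158.8,182.3)}.items():
  for z in (.02,.048,.076): print(k,z,px2w(f,u,v,z))
print("collar front axis",px2w(f,169,170.5,.048))
print(R.from_euler("xyz",get_obs()["tcp_rot"]).as_matrix())
w=grab_frame("wrist");T=np.linalg.inv(np.r_[np.c_[R.from_euler("xyz",get_obs()["tcp_rot"]).as_matrix(),get_obs()["position"]],[[0,0,0,1]]])@w["world_from_camera"];print("tool_from_cam",T,w["fx"])
E
```

```text
fixface_far [0.6133 0.1086 0.094 ]
fixface_near [0.5176 0.1136 0.094 ]
casting_far [0.6079 0.0682 0.094 ]
casting_near [0.5167 0.0755 0.094 ]
movface_far [0.6179 0.1718 0.094 ]
movface_near [0.5215 0.1796 0.094 ]
ballU 0.02 [0.6249 0.3343 0.02  ]
ballU 0.048 [0.6171 0.3258 0.048 ]
ballU 0.076 [0.6094 0.3174 0.076 ]
ballD 0.02 [0.5514 0.3232 0.02  ]
ballD 0.048 [0.5456 0.3151 0.048 ]
ballD 0.076 [0.5399 0.307  0.076 ]
collar front axis [0.58  0.286 0.048]
[[-0.0002  0.2559 -0.9667]
 [ 0.0017 -0.9667 -0.2559]
 [-1.     -0.0017 -0.0003]]
tool_from_cam [[-0.0007 -0.2862  0.9582 -0.0692]
 [ 1.     -0.0006  0.0006  0.0004]
 [ 0.0004  0.9582  0.2862 -0.0729]
 [ 0.      0.      0.      1.    ]] 290.0882854971638
```

```bash
cat >> h.py <<'E'
from scipy.spatial.transform import Rotation as R
np.set_printoptions(precision=4,suppress=True)
def frame(xdir,ydir):
    x=np.array(xdir,float);x/=np.linalg.norm(x);y=np.array(ydir,float);y-=x*(x@y);y/=np.linalg.norm(y)
    return np.c_[x,y,np.cross(x,y)]
def plan(o,Rt,p):
    R0=R.from_euler("xyz",o["tcp_rot"]).as_matrix()
    rv=R.from_matrix(R0.T@Rt).as_rotvec(degrees=True)
    d=np.asarray(p)-o["position"]
    print("pos",o["position"],"t",round(o["time_s"],2),"q",o["joint_positions"],"F",o["ft_force"],"gap",round(o["finger_gap"],3))
    print("turn units",rv/90,"min rows",np.linalg.norm(rv)/8.59," shift units final frame",Rt.T@d/.4," cur frame",R0.T@d/.4,"min rows",np.linalg.norm(d)/.05)
VY=np.array([np.cos(np.radians(-4)),np.sin(np.radians(-4)),0]);VX=np.array([VY[1],-VY[0],0]);VO=np.array([.5685,.1623,0]);Z=np.array([0,0,1.])
def V(x,y,z): return VO+x*VX+y*VY+z*Z
a=np.radians(6.4);PX=np.array([-np.sin(a),np.cos(a),0]);PY=np.array([np.cos(a),np.sin(a),0])
E
python3 - <<'E'
from h import *;from bench import *
Rp=frame(-PX-Z,PY);C=np.array([.507,-.152,.014])+.004*PX
plan(get_obs(),Rp,C-.14*Rp[:,0])
E
```

```text
pos [ 0.1663 -0.628   0.303 ] t 0.15 q [-1.4861  0.2457  1.5587 -0.      1.3387 -0.1741] F [0.2481 0.3223 0.2492] gap 1.0
turn units [-0.8558 -0.4118  0.3552] min rows 10.623647363602698  shift units final frame [-0.6153  0.979  -1.2871]  cur frame [ 0.4772 -1.1864 -1.1655] min rows 13.841583071000482
```

```bash
python3 -m inch '[[[0,-0.08,-0.08,0,0,0,-1],[0,-0.08,-0.08,0,0,0,-1],[0,-0.08,-0.08,0,0,0,-1],[0,-0.08,-0.08,0,0,0,-1],[0,-0.08,-0.08,0,0,0,-1],[0,-0.08,-0.08,0,0,0,-1],[0,-0.08,-0.08,0,0,0,-1],[0,-0.08,-0.08,0,0,0,-1]]]'
python3 -m inch '[[[0,-0.08,-0.08,0,0,0,-1],[0,-0.08,-0.08,0,0,0,-1],[0,-0.08,-0.08,0,0,0,-1],[0,-0.08,-0.08,0,0,0,-1],[0,-0.08,-0.08,0,0,0,-1],[0,-0.08,-0.08,0,0,0,-1],[0,0,0,-0.08,-0.038,0.033,-1],[0,0,0,-0.08,-0.038,0.033,-1]]]'
python3 -m inch '[[[0,0,0,-0.08,-0.038,0.033,-1],[0,0,0,-0.08,-0.038,0.033,-1],[0,0,0,-0.08,-0.038,0.033,-1],[0,0,0,-0.08,-0.038,0.033,-1],[0,0,0,-0.08,-0.038,0.033,-1],[0,0,0,-0.08,-0.038,0.033,-1],[0,0,0,-0.08,-0.038,0.033,-1],[0,0,0,-0.08,-0.038,0.033,-1]]]'
python3 - <<'E'
from h import *;from bench import *
Rp=frame(-PX-Z,PY);C=np.array([.507,-.152,.014])+.004*PX
plan(get_obs(),Rp,C-.14*Rp[:,0])
E
```

```text
time_s: 0.95
position: [0.3488, -0.3136, 0.3037]
tcp_rot: [-2.965, 1.571, 0.435]
ft_force: [-0.2, -0.3, 0.7]
finger_gap: 0.997
time_s: 1.75
position: [0.4851, -0.0796, 0.3038]
tcp_rot: [0.584, 1.41, -2.04]
ft_force: [0.5, 0.1, 0.0]
finger_gap: 1.003
time_s: 2.55
position: [0.4848, -0.0804, 0.3037]
tcp_rot: [0.051, 0.832, -1.505]
ft_force: [-0.3, -0.3, -0.4]
finger_gap: 1.001
pos [ 0.4848 -0.0804  0.3037] t 2.55 q [-0.1505 -0.1166  2.0283 -0.7925  1.1773  0.1329] F [-0.3322 -0.2955 -0.4182] gap 1.001
turn units [-0.0536 -0.0292  0.0209] min rows 0.6758519871152314  shift units final frame [ 0.2851  0.0353 -0.389 ]  cur frame [ 0.3019  0.0126 -0.3775] min rows 3.868578178805473
```

```bash
python3 -m inch '[[[0,0,0,-0.054,-0.029,0.021,-1],[0.057,0.007,-0.078,0,0,0,-1],[0.057,0.007,-0.078,0,0,0,-1],[0.057,0.007,-0.078,0,0,0,-1],[0.057,0.007,-0.078,0,0,0,-1],[0.057,0.007,-0.077,0,0,0,-1],[0,0,0,0,0,0,-1],[0,0,0,0,0,0,-1]]]'
python3 - <<'E'
from h import *;from bench import *
Rp=frame(-PX-Z,PY);C=np.array([.507,-.152,.014])+.004*PX
plan(get_obs(),Rp,C-.06*Rp[:,0])
f=grab_frame("wrist");im=f["image"][...,::-1].copy()
for sx in(-.02,.02):
  for sy in(-.03,.03):
    u=w2px(f,np.array([.507,-.152,.018])+sx*PX+sy*PY);cv2.circle(im,tuple(int(round(t)) for t in u),3,(0,0,255),1)
cv2.imwrite("pics/w1.png",cv2.resize(im,(768,576)))
E
```

```text
time_s: 3.35
position: [0.4996, -0.0424, 0.1262]
tcp_rot: [-0.015, 0.82, -1.486]
ft_force: [0.5, -0.1, 0.2]
finger_gap: 1.003
pos [ 0.4996 -0.0424  0.1262] t 3.35 q [-0.065   0.2325  2.0534 -0.9469  0.9806  0.439 ] F [ 0.5405 -0.0567  0.1595] gap 1.003
turn units [-0.0025 -0.0224  0.0117] min rows 0.2655804775201377  shift units final frame [ 0.2353 -0.012  -0.0114]  cur frame [ 0.2357 -0.0078 -0.0031] min rows 1.8870210000081307
```

View pics/w1.png

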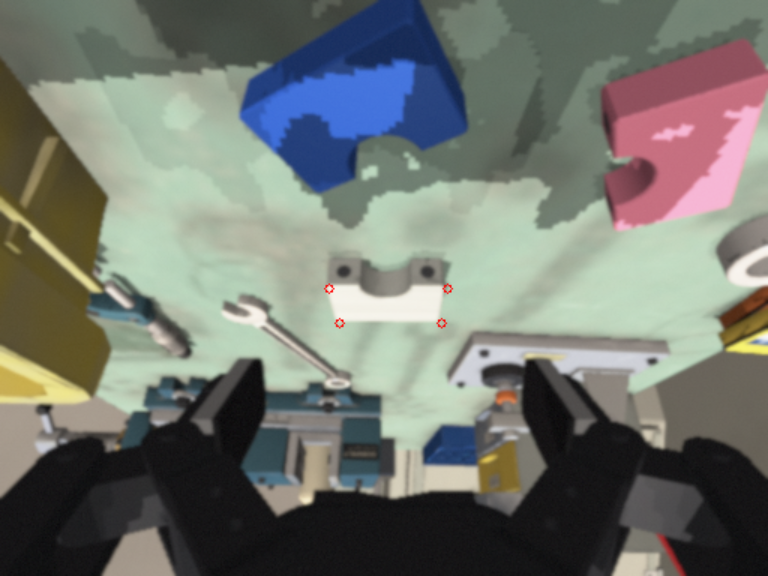

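The close crop confirms the plain steel piece: white-grey, seat and bolt holes at (388,270), with projected corners within a few pixels and the piece centred between the fingers. Joint 4 is at its limit, so I reduce the pick tilt to 38° from vertical.

```bash
cat >> h.py <<'E'
t=np.radians(38);RP=frame(-PX*np.sin(t)-Z*np.cos(t),PY);CP=np.array([.507,-.152,.0135])+.004*PX
E
python3 - <<'E'
from h import *;from bench import *
plan(get_obs(),RP,CP-.06*RP[:,0])
E
```

```text
pos [ 0.5002 -0.0426  0.1273] t 3.4 q [-0.0653  0.2308  2.0528 -0.9469  0.9805  0.4391] F [ 0.9065  0.1597 -0.9697] gap 0.995
turn units [-0.0043  0.0557  0.0104] min rows 0.5949463885642188  shift units final frame [ 0.2367 -0.0136  0.0326]  cur frame [ 0.2388 -0.0095  0.0119] min rows 1.9142362995990874
```

```bash
python3 -m inch '[[[0,0,0,-0.004,0.056,0.01,-1],[0.04,-0.003,0.008,0,0,0,-1],[0.04,-0.003,0.008,0,0,0,-1],[0.04,-0.003,0.008,0,0,0,-1],[0.04,-0.003,0.008,0,0,0,-1],[0.02,-0.001,0,0,0,0,-1],[0,0,0,0,0,0,-1]]]'
python3 - <<'E'
from h import *;from bench import *
plan(get_obs(),RP,CP-.06*RP[:,0])
E
```

```text
time_s: 4.1
position: [0.5002, -0.0974, 0.077]
tcp_rot: [-0.008, 0.912, -1.469]
ft_force: [0.4, 0.2, -0.7]
finger_gap: 0.999
pos [ 0.5002 -0.0974  0.077 ] t 4.1 q [-0.2054  0.3048  2.0636 -0.947   0.8019  0.3785] F [ 0.415   0.2372 -0.6502] gap 0.999
turn units [ 0.0002 -0.0029  0.0038] min rows 0.05001325654642379  shift units final frame [0.0537 0.0018 0.0028]  cur frame [0.0537 0.0021 0.003 ] min rows 0.4304577587439519
```

```bash
python3 -m inch '[[[0.027,0.001,0.002,0,0,0,-1],[0.026,0.001,0.001,0,-0.003,0.004,-1],[0,0,0,0,0,0,-1]]]'
python3 - <<'E'
from h import *;from bench import *
plan(get_obs(),RP,CP-.06*RP[:,0])
E
```

```text
time_s: 4.4
position: [0.5072, -0.1089, 0.0696]
tcp_rot: [-0.006, 0.923, -1.467]
ft_force: [1.2, -0.5, 0.5]
finger_gap: 0.998
pos [ 0.5072 -0.1089  0.0696] t 4.4 q [-0.229   0.3312  2.0451 -0.9467  0.7786  0.3648] F [ 1.1616 -0.4775  0.5311] gap 0.998
turn units [-0.0003 -0.0101  0.0029] min rows 0.11034474882686167  shift units final frame [ 0.0202 -0.0124 -0.0098]  cur frame [ 0.0204 -0.0123 -0.0095] min rows 0.20537655230648852
```

```bash
sed -i 's/^t=np.radians(38)/t=np.radians(31)/' h.py; python3 - <<'E'
from h import *;from bench import *
plan(get_obs(),RP,CP-.06*RP[:,0])
E
```

```text
pos [ 0.5072 -0.1089  0.0696] t 4.4 q [-0.229   0.3312  2.0451 -0.9467  0.7786  0.3648] F [ 1.1616 -0.4775  0.5311] gap 0.998
turn units [-0.0005  0.0677  0.0029] min rows 0.7096138163737712  shift units final frame [ 0.0202 -0.0124  0.011 ]  cur frame [ 0.0213 -0.0123  0.0088] min rows 0.20868849546312218
```

```bash
python3 -m inch '[[[0,0,0,0,0.068,0.003,-1],[0.01,-0.006,0.006,0,0,0,-1],[0.01,-0.006,0.005,0,0,0,-1],[0,0,0,0,0,0,-1]]]'
python3 - <<'E'
from h import *;from bench import *
plan(get_obs(),RP,CP-.06*RP[:,0])
E
```

```text
time_s: 4.8
position: [0.5019, -0.1169, 0.0644]
tcp_rot: [-0.003, 1.029, -1.462]
ft_force: [0.1, 1.4, -1.0]
finger_gap: 1.002
pos [ 0.5019 -0.1169  0.0644] t 4.8 q [-0.2793  0.3122  2.0552 -0.8038  0.7242  0.213 ] F [ 0.0699  1.3997 -0.9727] gap 1.002
turn units [-0.      0.0002  0.001 ] min rows 0.01072481803499022  shift units final frame [-0.0004  0.0029  0.0018]  cur frame [-0.0004  0.0029  0.0018] min rows 0.027692791755867443
```

Pose reached. I close the gripper, then lift.

```bash
python3 -m inch '[[[0,0.003,0.002,0,0,0,-1],[0,0,0,0,0,0,1],[0,0,0,0,0,0,1],[0,0,0,0,0,0,1],[0,0,0,0,0,0,1],[0,0,0,0,0,0,1],[0,0,0,0,0,0,1]]]'
python3 -m inch '[[[-0.08,0,0,0,0,0,1],[-0.08,0,0,0,0,0,1],[-0.08,0,0,0,0,0,1],[0,0,0,0,0,0,1]]]'
python3 - <<'E'
from h import *;from bench import *
q=R.from_rotvec(PX*0+np.pi/2*PY).as_matrix()@RP  # about +PY: PX->-Z ; try sign
q2=R.from_rotvec(-np.pi/2*PY).as_matrix()
for s in(1,-1):
  M=R.from_rotvec(s*np.pi/2*PY).as_matrix();print(s,M@PX)
  if (M@PX)[2]>0: Rs=M@RP;M0=M
print(Rs)
# piece centre-of-block in tool at grasp: origin (507,-152,0)->foot mid etc.
rel=RP.T@(np.array([.507,-.152,.009])-.02*PX-(CP-.06*RP[:,0]));print("foot in tool",rel)
np.savez("g.npz",Rs=Rs,rel=rel)
plan(get_obs(),Rs,np.array([.507,-.152,.03])-Rs@rel)
f=grab_frame("wrist");cv2.imwrite("pics/w2.png",f["image"][...,::-1])
E
```

```text
time_s: 5.5
position: [0.5039, -0.117, 0.0657]
tcp_rot: [-0.0, 1.03, -1.46]
ft_force: [-2.2, 2.8, 4.4]
finger_gap: 0.686
time_s: 5.9
position: [0.5002, -0.0671, 0.1507]
tcp_rot: [0.013, 1.029, -1.445]
ft_force: [1.3, 0.8, -2.6]
finger_gap: 0.685
1 [-0. -0.  1.]
-1 [-0. -0. -1.]
[[-0.0955  0.9938  0.0574]
 [ 0.8518  0.1115 -0.5118]
 [-0.515   0.     -0.8572]]
foot in tool [0.0762 0.     0.0183]
pos [ 0.5002 -0.0671  0.1507] t 5.9 q [-0.1794  0.1222  2.0675 -0.6801  0.8981  0.1281] F [ 1.2922  0.7666 -2.6088] gap 0.685
turn units [ 0.0028  1.0004 -0.0042] min rows 10.481742440910553  shift units final frame [-0.2177 -0.0068  0.3226]  cur frame [ 0.3227 -0.0087  0.2175] min rows 3.11394449737572
```

View pics/w2.png

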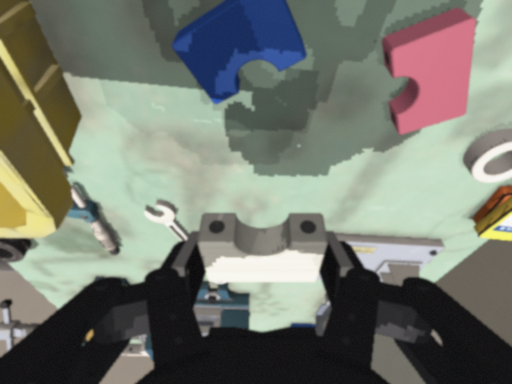

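The piece is held squarely between the pads (seat at (262,235)). I flip it now.

```bash
python3 -m inch '[[[-0.03,0,0,0,0.0834,0,1],[-0.03,0,0,0,0.0834,0,1],[0,0,0,0,0.0834,0,1],[0,0,0,0,0.0834,0,1],[0,0,0,0,0.0834,0,1],[0,0,0,0,0.0834,0,1],[0,0,0,0,0.0834,0,1],[0,0,0,0,0.0834,0,1]]]'
python3 -m inch '[[[0,0,0,0,0.0834,0,1],[0,0,0,0,0.0834,0,1],[0,0,0,0,0.0834,0,1],[0,0,0,0,0.0834,0,1],[0,0,0,0,0,0,1]]]'
python3 - <<'E'
from h import *;from bench import *
g=np.load("g.npz");plan(get_obs(),g["Rs"],np.array([.507,-.152,.03])-g["Rs"]@g["rel"])
E
```

```text
time_s: 6.75
position: [0.4964, -0.0581, 0.1671]
tcp_rot: [-3.137, 1.058, 1.685]
ft_force: [0.5, -0.4, -3.1]
finger_gap: 0.682
time_s: 7.25
position: [0.4958, -0.0583, 0.1652]
tcp_rot: [-3.134, 0.537, 1.683]
ft_force: [-0.6, -0.2, -3.9]
finger_gap: 0.682
pos [ 0.4958 -0.0583  0.1652] t 7.25 q [-0.5979  0.3507  1.9014  0.7149  1.6838 -0.9284] F [-0.5543 -0.2274 -3.9191] gap 0.682
turn units [-0.0048 -0.0024  0.0004] min rows 0.05663767871971993  shift units final frame [-0.2187  0.0017  0.3655]  cur frame [-0.22    0.0043  0.3646] min rows 3.407078445601524
```

```bash
python3 -m inch '[[[-0.055,0,0.088,0,0,0,1],[-0.055,0,0.088,0,0,0,1],[-0.05,0,0.08,0,0,0,1],[-0.03,0,0.08,-0.005,-0.002,0,1],[0,0,0,0,0,0,1]]]'
python3 - <<'E'
from h import *;from bench import *
g=np.load("g.npz");plan(get_obs(),g["Rs"],np.array([.51,-.135,.003])-g["Rs"]@g["rel"])
E
```

```text
time_s: 7.75
position: [0.5113, -0.1931, 0.0893]
tcp_rot: [3.138, 0.545, 1.681]
ft_force: [-0.3, 0.5, -2.6]
finger_gap: 0.684
pos [ 0.5113 -0.1931  0.0893] t 7.75 q [-0.7607  0.6234  1.6832  0.5895  1.708  -1.0713] F [-0.3245  0.5118 -2.57  ] gap 0.684
turn units [ 0.0017  0.0026 -0.0008] min rows 0.03393339734305326  shift units final frame [0.0447 0.0129 0.0648]  cur frame [0.045  0.0127 0.0647] min rows 0.6382205843930492
```

```bash
python3 -m inch '[[[0.015,0.004,0.022,0.002,0.003,0,1],[0.015,0.004,0.022,0,0,0,1],[0.015,0.004,0.021,0,0,0,1],[0,0,0,0,0,0,1]]]'
python3 -m inch '[[[0.0013,0,0.0021,0,0,0,1],[0.0013,0,0.0021,0,0,0,1],[0,0,0,0,0,0,1]]]'
```

```text
time_s: 8.15
position: [0.5163, -0.1864, 0.0597]
tcp_rot: [3.139, 0.536, 1.685]
ft_force: [-1.4, 0.3, -3.1]
finger_gap: 0.68
time_s: 8.45
position: [0.517, -0.1881, 0.0595]
tcp_rot: [3.136, 0.538, 1.682]
ft_force: [0.4, 0.2, -3.0]
finger_gap: 0.686
```

```bash
python3 - <<'E'
from h import *;from bench import *
g=np.load("g.npz");plan(get_obs(),g["Rs"],np.array([.51,-.135,.0])-g["Rs"]@g["rel"])
E
```

```text
pos [ 0.517  -0.1881  0.0595] t 8.45 q [-0.749   0.6851  1.6624  0.5982  1.6758 -1.0894] F [ 0.4055  0.2321 -3.0125] gap 0.686
turn units [ 0.0033 -0.0018 -0.0002] min rows 0.03936368988444589  shift units final frame [ 0.0008 -0.0027  0.0131]  cur frame [ 0.0008 -0.0028  0.0131] min rows 0.10691362286958378
```

```bash
python3 -m inch '[[[0.0025,0,0.0042,0,0,0,1],[0.0013,0,0.0021,0,0,0,1],[0,0,0,0,0,0,1]]]'
python3 -m inch '[[[0.0013,0,0.0021,0,0,0,1],[0.0013,0,0.0021,0,0,0,1],[0,0,0,0,0,0,1]]]'
```

```text
time_s: 8.75
position: [0.5168, -0.188, 0.0561]
tcp_rot: [3.137, 0.537, 1.682]
ft_force: [-0.7, 0.9, -3.2]
finger_gap: 0.683
time_s: 9.05
position: [0.5169, -0.188, 0.0545]
tcp_rot: [3.137, 0.537, 1.682]
ft_force: [-0.4, 0.4, -0.6]
finger_gap: 0.684
```

```bash
python3 -m inch '[[[0.0005,0,0.001,0,0,0,1],[0,0,0,0,0,0,1],[0,0,0,0,0,0,-1],[0,0,0,0,0,0,-1],[0,0,0,0,0,0,-1],[0,0,0,0,0,0,-1],[0,0,0,0,0,0,-1],[-0.05,0,0,0,0,0,-1]]]'
python3 -m inch '[[[-0.1,0,0,0,0,0,-1],[-0.1,0,0,0,0,0,-1],[-0.1,0,0,0,0,0,-1],[-0.05,0,0,0,0,0,-1],[0,0,0,0,0,0,-1]]]'
python3 - <<'E'
from h import *;from bench import *
f=grab_frame("wrist");im=f["image"][...,::-1].copy()
np.savez("pics/w3.npz",**f)
print(w2px(f,[.51,-.135,.04]))
cv2.imwrite("pics/w3.png",cv2.resize(im,(768,576)))
plan(get_obs(),frame(-Z,PY),np.array([.51,-.135,.16]))
E
```

```text
time_s: 9.85
position: [0.5176, -0.2033, 0.063]
tcp_rot: [3.141, 0.534, 1.686]
ft_force: [-0.7, 0.2, -0.5]
finger_gap: 0.999
time_s: 10.35
position: [0.5329, -0.3288, 0.1388]
tcp_rot: [3.132, 0.543, 1.677]
ft_force: [-0.0, 1.0, 1.3]
finger_gap: 0.998
[259.6161 160.0985]
pos [ 0.5324 -0.3265  0.1371] t 10.4 q [-0.8744  0.717   1.4166  0.5277  1.9061 -1.058 ] F [-0.0193 -0.0397 -0.4881] gap 1.003
turn units [ 0.0022 -0.656  -0.0033] min rows 6.872966651716008  shift units final frame [-0.0574 -0.0022 -0.4821]  cur frame [ 0.3839 -0.0016 -0.2972] min rows 3.884181423890111
```

View pics/w3.png

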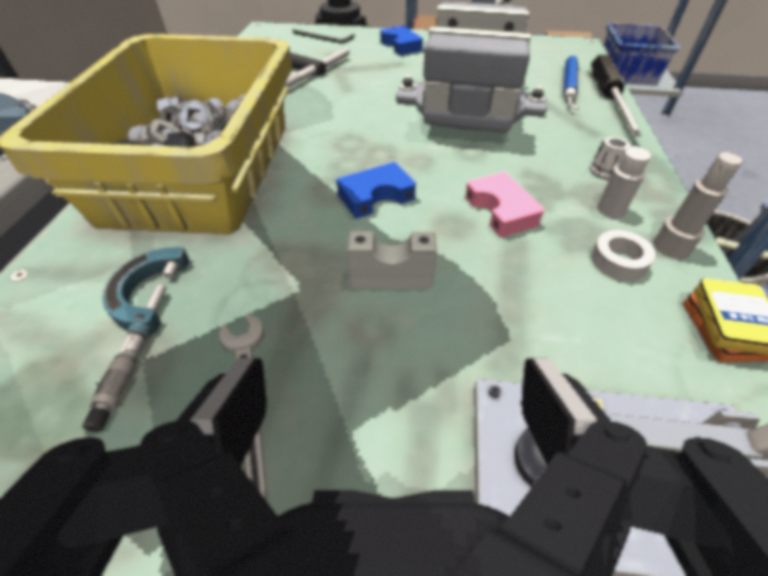

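The piece stands upright, seat up, at (392,260), and nothing else moved. I measure its front-bottom corners at (349,288) and (434,288), then regrasp it from above.

```bash
python3 - <<'E'
from h import *;from bench import *
f=dict(np.load("pics/w3.npz"))
l=px2w(f,349.5/1.5,289/1.5,0);r=px2w(f,434.5/1.5,288/1.5,0);print(l,r,np.linalg.norm(r-l),np.degrees(np.arctan2(*(r-l)[1::-1])))
m=(l+r)/2+.009*PX;print("centre",m)
tl=px2w(f,349/1.5,236/1.5,.04);tr=px2w(f,436/1.5,236/1.5,.04);print(tl,tr)
plan(get_obs(),frame(-Z,PY),np.array([m[0],m[1],.16]))
E
```

```text
[ 0.4823 -0.1466  0.    ] [ 0.5435 -0.1385  0.    ] 0.06178603485541642 7.603294838541689
centre [ 0.5119 -0.1336  0.    ]
[ 0.4824 -0.1341  0.04  ] [ 0.5409 -0.1271  0.04  ]
pos [ 0.5324 -0.3265  0.1371] t 10.4 q [-0.8744  0.717   1.4166  0.5277  1.9061 -1.058 ] F [-0.0193 -0.0397 -0.4881] gap 1.003
turn units [ 0.0022 -0.656  -0.0033] min rows 6.872966651716008  shift units final frame [-0.0574  0.0028 -0.485 ]  cur frame [ 0.3864  0.0034 -0.2987] min rows 3.907366457044581
```

```bash
python3 -m inch '[[[0,0,0,0,-0.082,0,-1],[0,0,0,0,-0.082,0,-1],[0,0,0,0,-0.082,0,-1],[0,0,0,0,-0.082,0,-1],[0,0,0,0,-0.082,0,-1],[0,0,0,0,-0.082,0,-1],[0,0,0,0,-0.082,0,-1],[0,0,0,0,-0.082,0,-1]]]'
python3 -m inch '[[[-0.03,0,-0.1,0,0,0,-1],[-0.03,0,-0.1,0,0,0,-1],[0,0,-0.1,0,0,0,-1],[0,0,-0.1,0,0,0,-1],[0,0,-0.085,0,0,0,-1],[0,0,0,0,0,0,-1]]]'
python3 - <<'E'
from h import *;from bench import *
plan(get_obs(),frame(-Z,PY),np.array([.511,-.134,.081]))
E
```

```text
time_s: 11.2
position: [0.5316, -0.3231, 0.135]
tcp_rot: [1.334, 1.567, -0.122]
ft_force: [-0.3, 0.5, -0.1]
finger_gap: 1.001
time_s: 11.8
position: [0.5078, -0.1272, 0.1584]
tcp_rot: [3.12, 1.565, 1.668]
ft_force: [0.3, 0.2, -0.2]
finger_gap: 0.999
pos [ 0.5078 -0.1272  0.1584] t 11.8 q [-0.464   0.1381  1.9729  0.006   1.0339 -0.5862] F [ 0.3227  0.239  -0.2188] gap 0.999
turn units [ 0.0047 -0.0039 -0.0001] min rows 0.06384441264127586  shift units final frame [0.1935 0.0062 0.0179]  cur frame [0.1934 0.006  0.0191] min rows 1.555273984842671
```

```bash
python3 -m inch '[[[0,0.006,0.018,0.005,-0.004,0,-1],[0.05,0,0,0,0,0,-1],[0.05,0,0,0,0,0,-1],[0.05,0,0,0,0,0,-1],[0.043,0,0,0,0,0,-1],[0,0,0,0,0,0,-1]]]'
python3 - <<'E'
from h import *;from bench import *
plan(get_obs(),frame(-Z,PY),np.array([.511,-.134,.081]))
E
```

```text
time_s: 12.4
position: [0.512, -0.1396, 0.0804]
tcp_rot: [-0.533, 1.57, -1.999]
ft_force: [-0.8, 0.5, 1.4]
finger_gap: 1.001
pos [ 0.512  -0.1396  0.0804] t 12.4 q [-0.4796  0.2952  1.9656 -0.0013  0.8807 -0.5831] F [-0.8252  0.4667  1.3503] gap 1.001
turn units [-0.0047  0.0005  0.0003] min rows 0.04954028114941959  shift units final frame [-0.0015 -0.001  -0.0142]  cur frame [-0.0015 -0.0011 -0.0142] min rows 0.11452416306311615
```

```bash
python3 -m inch '[[[0,0,-0.014,-0.004,0,0,-1],[0,0,0,0,0,0,-1],[0,0,0,0,0,0,1],[0,0,0,0,0,0,1],[0,0,0,0,0,0,1],[0,0,0,0,0,0,1],[0,0,0,0,0,0,1],[0,0,0,0,0,0,1]]]'
python3 - <<'E'
from h import *;from bench import *
plan(get_obs(),frame(-Z,PY),np.array([.511,-.134,.081]))
f=grab_frame("side");np.savez("pics/s2.npz",**f)
E
python3 -m inch '[[[-0.1,0,0,0,0,0,1],[-0.1,0,0,0,0,0,1],[-0.1,0,0,0,0,0,1],[-0.1,0,0,0,0,0,1],[-0.1,0,0,0,0,0,1],[0,0,0,0,0,0,1]]]'
python3 - <<'E'
from h import *;from bench import *
Rv=frame(-Z,VY)
plan(get_obs(),Rv,np.r_[V(.030,0,0)[:2],.27])
f=grab_frame("wrist");a=cv2.resize(f["image"][...,::-1],(560,420));cv2.imwrite("pics/w4.png",a)
E
```

```text
time_s: 13.2
position: [0.5136, -0.1338, 0.0843]
tcp_rot: [0.84, 1.564, -0.618]
ft_force: [-1.8, 0.1, 5.2]
finger_gap: 0.691
pos [ 0.5136 -0.1338  0.0843] t 13.2 q [-0.4683  0.2852  1.9688 -0.0013  0.8807 -0.5801] F [-1.76    0.1002  5.1991] gap 0.691
turn units [ 0.0006  0.0029 -0.0033] min rows 0.04629246835311471  shift units final frame [ 0.0082 -0.0064 -0.0002]  cur frame [ 0.0082 -0.0065 -0.0003] min rows 0.0837496777255672
time_s: 13.85
position: [0.5144, -0.1339, 0.2897]
tcp_rot: [0.957, 1.553, -0.501]
ft_force: [0.5, -1.1, -2.6]
finger_gap: 0.691
pos [ 0.5144 -0.1339  0.2897] t 13.85 q [-0.4678 -0.0278  1.8806 -0.0006  1.271  -0.5802] F [ 0.4538 -1.0647 -2.6439] gap 0.691
turn units [ 0.1161  0.0057 -0.0099] min rows 1.2219492813112285  shift units final frame [ 0.0493  0.0833 -0.673 ]  cur frame [ 0.0456  0.2032 -0.6472] min rows 5.439489554057153
```

View pics/w4.png

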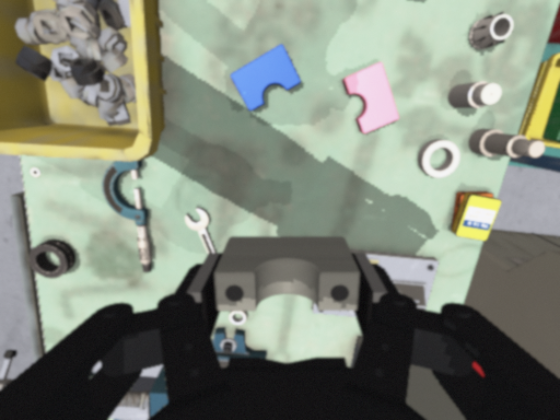

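The piece is held upright with its seat facing up. I move toward the vice and stop short to look at it.

```bash
python3 -m inch '[[[0,0,0,0.058,0.003,-0.005,1],[0,0,0,0.058,0.003,-0.005,1],[0.005,0.017,-0.09,0,0,0,1],[0.005,0.017,-0.09,0,0,0,1],[0.005,0.017,-0.09,0,0,0,1],[0.005,0.017,-0.09,0,0,0,1],[0.005,0.015,-0.09,0,0,0,1],[0,0,0,0,0,0,1]]]'
python3 - <<'E'
from h import *;from bench import *
plan(get_obs(),frame(-Z,VY),np.r_[V(.032,0,0)[:2],.19])
f=grab_frame("wrist");np.savez("pics/w5.npz",**f);im=cv2.resize(f["image"][...,::-1],None,fx=1.5,fy=1.5)
for p in [V(.05,.048,.094),V(.05,-.048,.094),V(.092,.048,.094),V(.092,-.048,.094)]:
  u=w2px(f,p)*1.5;print(u);cv2.circle(im,tuple(int(round(t)) for t in u),3,(0,0,255),1)
cv2.imwrite("pics/w5.png",im)
E
```

```text
time_s: 14.7
position: [0.5565, 0.0482, 0.2703]
tcp_rot: [-1.951, 1.552, 2.696]
ft_force: [-0.7, -1.4, -2.8]
finger_gap: 0.687
pos [0.5565 0.0482 0.2703] t 14.7 q [-0.1186  0.0723  1.8158  0.0062  1.271  -0.0552] F [-0.6853 -1.3749 -2.7891] gap 0.687
turn units [ 0.0029 -0.0043  0.0109] min rows 0.12692627683546284  shift units final frame [ 0.2007  0.01   -0.2067]  cur frame [ 0.2019  0.0144 -0.2053] min rows 2.306442436761459
[493.8798 171.1067]
[318.4128 170.2578]
[488.8113 246.8518]
[321.6082 245.5816]
```

View pics/w5.png

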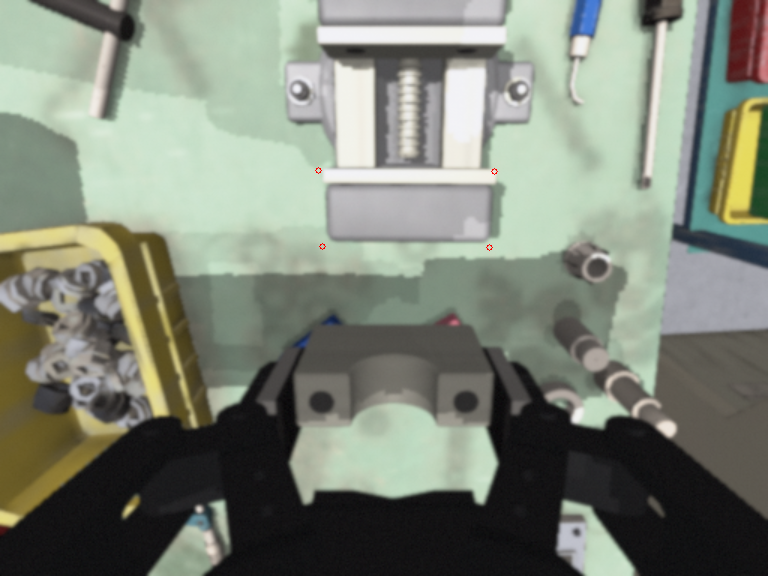

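The vice in this view is about 3 px right of and 3 px above my projection (face edge (322..497, 168)). I correct the vice origin by about 2 mm and go above the gap.

```bash
sed -i 's/VO=np.array(\[.5685,.1623,0\])/VO=np.array([.5704,.1637,0])/' h.py
python3 - <<'E'
from h import *;from bench import *
plan(get_obs(),frame(-Z,VY),np.r_[V(.033,0,0)[:2],.21])
E
```

```text
pos [0.5564 0.0465 0.2705] t 14.75 q [-0.1213  0.0715  1.8161  0.0047  1.2712 -0.0562] F [-0.1705 -0.2111 -3.1844] gap 0.687
turn units [ 0.0021 -0.0035  0.0108] min rows 0.12135981998700539  shift units final frame [ 0.1513  0.0144 -0.2123]  cur frame [ 0.1521  0.0177 -0.2114] min rows 2.0887709705335697
```

```bash
python3 -m inch '[[[0,0,0,0.002,-0.003,0.011,1],[0,0.005,-0.07,0,0,0,1],[0,0.005,-0.07,0,0,0,1],[0,0.004,-0.07,0,0,0,1],[0.05,0,0,0,0,0,1],[0.05,0,0,0,0,0,1],[0.05,0,0,0,0,0,1],[0,0,0,0,0,0,1]]]'
python3 - <<'E'
from h import *;from bench import *
plan(get_obs(),frame(-Z,VY),np.r_[V(.033,0,0)[:2],.148])
E
```

```text
time_s: 15.55
position: [0.5673, 0.1266, 0.2095]
tcp_rot: [-1.327, 1.569, -2.972]
ft_force: [-1.0, 1.0, -4.8]
finger_gap: 0.689
pos [0.5673 0.1266 0.2095] t 15.55 q [ 0.0248  0.1909  1.8044 -0.0004  1.1486  0.0997] F [-1.0373  0.9846 -4.7753] gap 0.689
turn units [-0.0032  0.0003  0.0014] min rows 0.036448156184346624  shift units final frame [ 0.1538  0.0012 -0.0105]  cur frame [ 0.1538  0.0015 -0.0106] min rows 1.2331299426129392
```

```bash
python3 -m inch '[[[0,0.001,-0.01,-0.003,0,0.001,1],[0,0,0,0,0,0,1],[0.05,0,0,0,0,0,1],[0.05,0,0,0,0,0,1],[0.05,0,0,0,0,0,1],[0,0,0,0,0,0,1]]]'
python3 - <<'E'
from h import *;from bench import *
plan(get_obs(),frame(-Z,VY),np.r_[V(.033,0,0)[:2],.1423])
E
```

```text
time_s: 16.15
position: [0.5696, 0.1316, 0.152]
tcp_rot: [1.564, 1.568, -0.075]
ft_force: [-1.2, 0.4, -3.6]
finger_gap: 0.688
pos [0.5696 0.1316 0.152 ] t 16.15 q [ 0.0334  0.2776  1.8209 -0.0004  1.0399  0.1021] F [-1.1712  0.3672 -3.5719] gap 0.688
turn units [ 0.0008  0.     -0.002 ] min rows 0.023209558236850666  shift units final frame [ 0.0243 -0.0037  0.0024]  cur frame [ 0.0243 -0.0038  0.0024] min rows 0.19743969265721892
```

```bash
python3 -m inch '[[[0.01,-0.003,0.002,0,0,0,1],[0.005,0,0,0,0,0,1],[0.0025,0,0,0,0,0,1],[0,0,0,0,0,0,1]]]'
python3 -m inch '[[[0.0025,0,0,0,0,0,1],[0.002,0,0,0,0,0,1],[0,0,0,0,0,0,1]]]'
python3 -m inch '[[[0.002,0,0,0,0,0,1],[0,0,0,0,0,0,1]]]'
```

```text
time_s: 16.55
position: [0.57, 0.1311, 0.1475]
tcp_rot: [1.64, 1.562, 0.001]
ft_force: [0.2, 0.0, -4.4]
finger_gap: 0.693
time_s: 16.85
position: [0.5696, 0.1311, 0.1449]
tcp_rot: [1.636, 1.564, -0.003]
ft_force: [-0.7, 0.7, -3.7]
finger_gap: 0.689
time_s: 17.05
position: [0.5696, 0.1311, 0.144]
tcp_rot: [1.633, 1.564, -0.006]
ft_force: [0.7, -0.3, -3.2]
finger_gap: 0.691
```

```bash
python3 -m inch '[[[0.002,0,0,0,0,0,1],[0.002,0,0,0,0,0,1],[0,0,0,0,0,0,1]]]'
python3 -m inch '[[[0.002,0,0,0,0,0,1],[0,0,0,0,0,0,1]]]'
```

```text
time_s: 17.35
position: [0.5697, 0.1311, 0.1425]
tcp_rot: [1.635, 1.564, -0.005]
ft_force: [-0.2, 0.9, -2.9]
finger_gap: 0.69
time_s: 17.55
position: [0.5697, 0.1311, 0.1423]
tcp_rot: [1.625, 1.564, -0.014]
ft_force: [-2.9, -0.4, 2.8]
finger_gap: 0.69
```

Contact at exactly the predicted height. I release and back up.

```bash
python3 -m inch '[[[0,0,0,0,0,0,-1],[0,0,0,0,0,0,-1],[0,0,0,0,0,0,-1],[0,0,0,0,0,0,-1],[0,0,0,0,0,0,-1],[-0.05,0,0,0,0,0,-1],[-0.1,0,0,0,0,0,-1],[-0.1,0,0,0,0,0,-1]]]'
python3 -m inch '[[[-0.1,0,0,0,0,0,-1],[-0.05,0,0.1,0,0,0,-1],[0,0,0.1,0,0,0,-1],[0,0,0.05,0,0,0,-1],[0,0,0,0,0,0,-1]]]'
python3 - <<'E'
from h import *;from bench import *
f=grab_frame("wrist");np.savez("pics/w6.npz",**f);im=cv2.resize(f["image"][...,::-1],None,fx=1.5,fy=1.5)
cv2.imwrite("pics/w6.png",im)
pc=V(-.05,0,.124);plan(get_obs(),frame(-Z,-VX),np.r_[pc[:2],.23]);plan(get_obs(),frame(-Z,VX),np.r_[pc[:2],.23])
E
```

```text
time_s: 18.35
position: [0.5683, 0.1311, 0.2419]
tcp_rot: [1.619, 1.566, -0.02]
ft_force: [0.6, 0.2, 0.1]
finger_gap: 0.996
time_s: 18.85
position: [0.5616, 0.0292, 0.3019]
tcp_rot: [1.581, 1.563, -0.061]
ft_force: [0.0, 1.8, 0.3]
finger_gap: 0.999
pos [0.5617 0.0305 0.3017] t 18.9 q [-0.1477  0.0402  1.7896  0.0014  1.3046 -0.0775] F [-0.3612 -0.2727  0.6751] gap 0.999
turn units [-1.0004  0.0033 -0.004 ] min rows 10.482020519103168  shift units final frame [ 0.1793  0.4587 -0.0014]  cur frame [ 0.1796 -0.003  -0.4585] min rows 3.939607334496932
pos [0.5617 0.0305 0.3017] t 18.9 q [-0.1477  0.0402  1.7896  0.0014  1.3046 -0.0775] F [-0.3612 -0.2727  0.6751] gap 0.999
turn units [ 0.9996 -0.004  -0.0033] min rows 10.472757182834254  shift units final frame [ 0.1793 -0.4587  0.0014]  cur frame [ 0.1796 -0.003  -0.4585] min rows 3.939607334496932
```

View pics/w6.png

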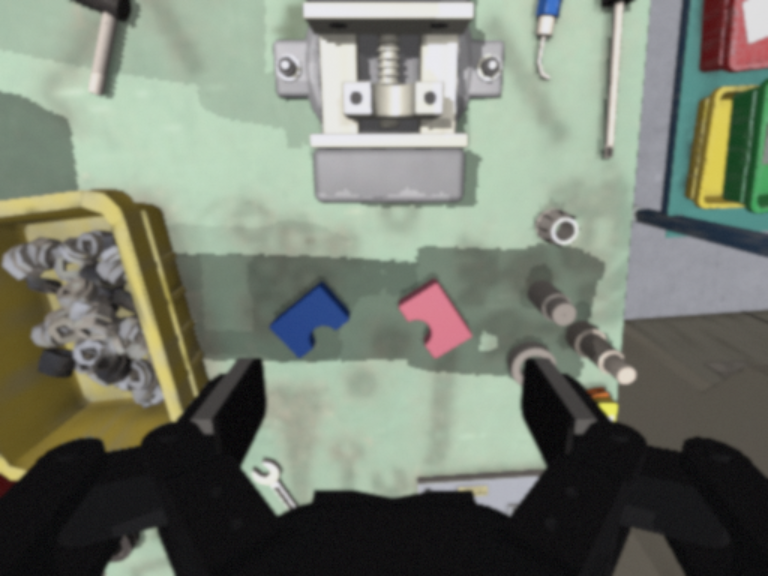

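The work stands on the bed, seat up, at (393,98), central between the jaws. All other parts are in place. Next I get the jaw opening from the moving-face edge (row about 17) and go to the post.

```bash
python3 - <<'E'
from h import *;from bench import *
f=dict(np.load("pics/w6.npz"));g=cv2.cvtColor(f["image"],cv2.COLOR_RGB2GRAY)
print(g[0:24,215],g[0:24,290], g[85:102,220])
for n,r in(("mov",11.5),("fix",90),("fixout",134/1.5)):
  w=px2w(f,259,r,.094);print(n,(w-VO)@VX,(w-VO)@VY)
w=px2w(f,393/1.5,116/1.5,.098);print("work +x edge",(w-VO)@VX,(w-VO)@VY)
E
```

```text
[121 169 218 232 233 234 234 235 234 233 225 193 132  78  60  59  58  58
  57  56  58  64  78 100] [118 164 212 229 232 232 232 232 233 232 225 196 134  81  61  50  37  33
  40  55  64  73  92 119] [233 233 231 225 222 229 234 235 234 233 233 228 199 140 109 133 151]
mov -0.01113207058630272 0.00028652696840554065
fix 0.05152582039667444 -4.6505206615936304e-05
fixout 0.05095500035896545 -4.347124815163306e-05
work +x edge 0.04111714793370652 0.0026642330990646157
```

```bash
python3 -m inch '[[[0,0,0,-0.0834,0,0,-1],[0,0,0,-0.0834,0,0,-1],[0,0,0,-0.0834,0,0,-1],[0,0,0,-0.0834,0,0,-1],[0,0,0,-0.0834,0,0,-1],[0,0,0,-0.0834,0,0,-1],[0,0,0,-0.0834,0,0,-1],[0,0,0,-0.0834,0,0,-1]]]'
python3 -m inch '[[[0,0,0,-0.0834,0,0,-1],[0,0,0,-0.0834,0,0,-1],[0,0,0,-0.0834,0,0,-1],[0,0,0,-0.0834,0,0,-1],[0,0.1,0,0,0,0,-1],[0,0.1,0,0,0,0,-1],[0,0,0,0,0,0,-1]]]'
python3 - <<'E'
from h import *;from bench import *
pc=V(-.05-.0045,0,.124);plan(get_obs(),frame(-Z,-VX),np.r_[pc[:2],.20])
E
```

```text
time_s: 19.7
position: [0.5617, 0.0327, 0.3013]
tcp_rot: [0.658, 1.564, 0.073]
ft_force: [-0.3, 0.5, -1.5]
finger_gap: 0.999
time_s: 20.4
position: [0.5666, 0.1159, 0.3014]
tcp_rot: [0.283, 1.564, 0.222]
ft_force: [-0.3, -0.4, -1.1]
finger_gap: 1.0
pos [0.5666 0.1159 0.3014] t 20.4 q [ 0.0053  0.0784  1.7502  0.0015  1.3064 -1.5047] F [-0.2707 -0.3724 -1.074 ] gap 1.0
turn units [ 0.0055  0.0042 -0.0012] min rows 0.07323986969317817  shift units final frame [0.2536 0.2562 0.0011]  cur frame [0.2541 0.2557 0.0016] min rows 2.883794807700484
```

```bash
python3 -m inch '[[[0,0.09,0,0.005,0.004,0,-1],[0,0.09,0,0,0,0,-1],[0,0.09,0,0,0,0,-1],[0.08,0,0,0,0,0,-1],[0.08,0,0,0,0,0,-1],[0.09,0,0,0,0,0,-1],[0,0,0,0,0,0,-1],[0,0,0,0,0,0,-1]]]'
python3 - <<'E'
from h import *;from bench import *
pc=V(-.060,0,.124);plan(get_obs(),frame(-Z,-VX),np.r_[pc[:2],.171])
f=grab_frame("wrist");np.savez("pics/w7.npz",**f);im=cv2.resize(f["image"][...,::-1],None,fx=1.5,fy=1.5)
u=w2px(f,V(-.0555,0,.124))*1.5;print(u);cv2.circle(im,tuple(int(t) for t in u),3,(0,0,255),1)
cv2.imwrite("pics/w7.png",im)
E
```

```text
time_s: 21.2
position: [0.5747, 0.2193, 0.2017]
tcp_rot: [2.584, 1.57, 2.51]
ft_force: [0.8, -0.5, 0.4]
finger_gap: 1.002
pos [0.5747 0.2193 0.2017] t 21.2 q [ 0.1803  0.2739  1.7208  0.0003  1.1471 -1.3163] F [ 0.8068 -0.4982  0.3972] gap 1.002
turn units [-0.0029 -0.0002 -0.0001] min rows 0.030324578273628947  shift units final frame [ 0.0768  0.0106 -0.0011]  cur frame [ 0.0768  0.0106 -0.0011] min rows 0.620339475764568
[393.605  356.5792]
```

View pics/w7.png

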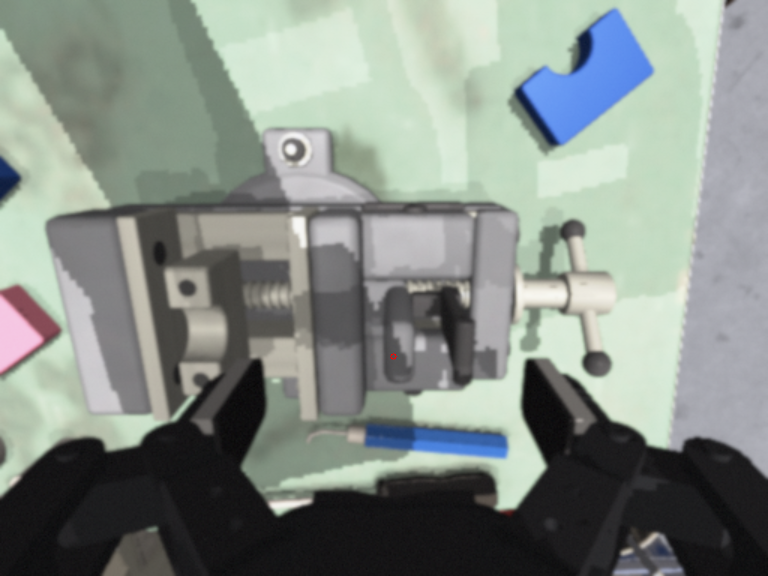

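The post top is seen at (399,357), about 2 mm further along -x than predicted. The lever's outer face is at (472,370), 27 mm from the post as given, and the work stands at (205,330). I descend and squeeze.

```bash
python3 -m inch '[[[0,0.015,0,-0.003,0,0,-1],[0.025,0,0,0,0,0,-1],[0.025,0,0,0,0,0,-1],[0.026,0,0,0,0,0,-1],[0,0,0,0,0,0,-1],[0,0,0,0,0,0,-1]]]'
python3 - <<'E'
from h import *;from bench import *
plan(get_obs(),frame(-Z,-VX),np.r_[V(-.062,0,0)[:2],.171])
E
```

```text
time_s: 21.85
position: [0.5751, 0.2248, 0.1706]
tcp_rot: [2.895, 1.57, 2.825]
ft_force: [0.2, 0.5, -0.4]
finger_gap: 1.001
pos [0.5751 0.2248 0.1706] t 21.85 q [ 0.1891  0.3202  1.7272  0.0003  1.0947 -1.3115] F [ 0.2497  0.5475 -0.3846] gap 1.001
turn units [-0.0003 -0.0003 -0.0001] min rows 0.004840746216848969  shift units final frame [-0.001   0.0019 -0.0011]  cur frame [-0.001   0.0019 -0.0011] min rows 0.019345942784595022
```

```bash
python3 -m inch '[[[0,0,0,0,0,0,1],[0,0,0,0,0,0,1],[0,0,0,0,0,0,1],[0,0,0,0,0,0,1],[0,0,0,0,0,0,1],[0,0,0,0,0,0,1],[0,0,0,0,0,0,1],[0,0,0,0,0,0,1]]]'
python3 - <<'E'
from h import *;from bench import *
plan(get_obs(),frame(-Z,-VX),np.r_[V(-.062,0,0)[:2],.171])
E
```

```text
time_s: 22.65
position: [0.5765, 0.2257, 0.1742]
tcp_rot: [0.783, 1.566, 0.711]
ft_force: [-3.4, -0.2, 9.9]
finger_gap: 0.218
pos [0.5765 0.2257 0.1742] t 22.65 q [ 0.1895  0.3168  1.7241  0.0028  1.0964 -1.3114] F [-3.3741 -0.188   9.8696] gap 0.218
turn units [-0.0009  0.0023 -0.0022] min rows 0.03462167320429941  shift units final frame [ 0.0079 -0.0006 -0.0044]  cur frame [ 0.0079 -0.0006 -0.0044] min rows 0.07253547878096701
```

Squeezed home: about 19 mm read against 21 expected, with the same 2 mm reading offset as on the 60 mm piece. I slide the jaw.

```bash
python3 -m inch '[[[-0.005,0,0,0,0,0,1],[0,-0.01,0,0,0,0,1],[0,-0.01,0,0,0,0,1],[0,-0.01,0,0,0,0,1],[0,-0.01,0,0,0,0,1],[0,-0.01,0,0,0,0,1],[0,-0.01,0,0,0,0,1],[0,0,0,0,0,0,1]]]'
python3 - <<'E'
from h import *;from bench import *
plan(get_obs(),frame(-Z,-VX),np.r_[V(-.018,0,0)[:2],.174])
E
```

```text
time_s: 23.45
position: [0.5746, 0.2003, 0.1742]
tcp_rot: [0.18, 1.567, 0.108]
ft_force: [4.7, -1.2, 2.9]
finger_gap: 0.219
pos [0.5746 0.2003 0.1742] t 23.45 q [ 0.1493  0.2952  1.7514 -0.0002  1.0917 -1.3504] F [ 4.6908 -1.1561  2.856 ] gap 0.219
turn units [-0.0008  0.0021 -0.0004] min rows 0.02373865776726736  shift units final frame [ 0.0004 -0.0469 -0.0042]  cur frame [ 0.0004 -0.0469 -0.0041] min rows 0.3768950898338609
```

```bash
python3 -m inch '[[[0,-0.01,-0.001,0,0,0,1],[0,-0.01,-0.001,0,0,0,1],[0,-0.007,-0.001,0,0,0,1],[0,-0.005,0,0,0,0,1],[0,0,0,0,0,0,1]]]'
python3 -m inch '[[[0,-0.004,0,0,0,0,1],[0,-0.004,0,0,0,0,1],[0,0,0,0,0,0,1]]]'
python3 -m inch '[[[0,-0.003,0,0,0,0,1],[0,-0.003,0,0,0,0,1],[0,0,0,0,0,0,1]]]'
```

```text
time_s: 23.95
position: [0.5735, 0.1883, 0.1742]
tcp_rot: [0.317, 1.563, 0.246]
ft_force: [10.2, 2.2, -3.3]
finger_gap: 0.221
time_s: 24.25
position: [0.5733, 0.1853, 0.1742]
tcp_rot: [0.349, 1.563, 0.279]
ft_force: [10.7, 3.3, -2.2]
finger_gap: 0.221
time_s: 24.55
position: [0.5731, 0.1829, 0.1742]
tcp_rot: [0.359, 1.563, 0.288]
ft_force: [10.8, 3.7, -2.8]
finger_gap: 0.219
```

```bash
python3 -m inch '[[[0,-0.003,0.003,0,0,0,1],[0,-0.003,0.001,0,0,0,1],[0,0,0,0,0,0,1]]]'
python3 -m inch '[[[0,-0.003,0,0,0,0,1],[0,-0.003,0,0,0,0,1],[0,0,0,0,0,0,1]]]'
```

```text
time_s: 24.85
position: [0.5733, 0.1816, 0.1742]
tcp_rot: [0.978, 1.565, 0.907]
ft_force: [5.0, 7.8, 1.3]
finger_gap: 0.218
time_s: 25.15
position: [0.5732, 0.1811, 0.1742]
tcp_rot: [1.132, 1.561, 1.061]
ft_force: [7.2, 17.0, 0.2]
finger_gap: 0.212
```

The jaw stalls at 17 N, with TCP y = 0.1811. About 0.182 is expected for an 18 mm gap, so it has met the work. I hold briefly, release and rise.

```bash
python3 -m inch '[[[0,0,0,0,0,0,1],[0,0,0,0,0,0,1],[0,0,0,0,0,0,-1],[0,0,0,0,0,0,-1],[0,0,0,0,0,0,-1],[0,0,0,0,0,0,-1],[0,0,0,0,0,0,-1],[0,0,0,0,0,0,-1]]]'
python3 -m inch '[[[-0.1,0,0,0,0,0,-1],[-0.1,0,0,0,0,0,-1],[-0.05,0,0,0,0,0,1],[0,0.1,0,0,0,0,1],[0,0.1,0,0,0,0,1],[0,0,0,0,0,0,1],[0,0,0,0,0,0,1]]]'
python3 - <<'E'
from h import *;from bench import *
f=grab_frame("wrist");np.savez("pics/w8.npz",**f)
im=cv2.resize(f["image"][...,::-1],None,fx=1.5,fy=1.5);cv2.imwrite("pics/w8.png",im)
plan(get_obs(),frame(-Z,-VX),np.r_[V(-.158,.058,0)[:2],.2])
E
```

```text
time_s: 25.95
position: [0.5723, 0.1775, 0.1732]
tcp_rot: [-1.088, 1.571, -1.158]
ft_force: [-0.0, -0.7, 0.9]
finger_gap: 0.996
time_s: 26.65
position: [0.5778, 0.2579, 0.2731]
tcp_rot: [-0.845, 1.57, -0.914]
ft_force: [-0.7, -0.1, -0.5]
finger_gap: 0.145
pos [0.5779 0.2572 0.273 ] t 26.7 q [ 0.2399  0.2328  1.6304 -0.0004  1.2784 -1.2608] F [ 0.8905 -0.1272 -0.1491] gap 0.047
turn units [-0.0001  0.0001  0.0002] min rows 0.002780236864205812  shift units final frame [0.1825 0.1605 0.1427]  cur frame [0.1825 0.1606 0.1427] min rows 2.2549173474699202
```

```bash
python3 -m inch '[[[0,0.08,0.071,0,0,0,1],[0,0.08,0.071,0,0,0,1],[0.09,0,0,0,0,0,1],[0.09,0,0,0,0,0,1],[0.09,0,0,0,0,0,1],[0.08,0,0,0,0,0,1],[0,0,0,0,0,0,1]]]'
python3 - <<'E'
from h import *;from bench import *
plan(get_obs(),frame(-Z,-VX),np.r_[V(-.158,.046,0)[:2],.135])
E
```

```text
time_s: 27.4
position: [0.6363, 0.3149, 0.127]
tcp_rot: [-2.755, 1.56, -2.827]
ft_force: [-1.1, -1.2, -1.0]
finger_gap: 0.004
pos [0.6363 0.3149 0.127 ] t 27.4 q [ 0.3004  0.5707  1.4733 -0.0002  1.1084 -1.1984] F [-1.0688 -1.1717 -1.0387] gap 0.004
turn units [-0.0014 -0.0064  0.0026] min rows 0.07375597944964679  shift units final frame [-0.02    0.0064 -0.0229]  cur frame [-0.0198  0.0062 -0.0231] min rows 0.24812778836948152
```

```bash
python3 -m inch '[[[-0.02,0.006,-0.02,-0.001,-0.006,0.002,1],[-0.01,0,-0.02,0,0,0,1],[-0.01,0,-0.015,0,0,0,1],[0,0,0,0,0,0,1]]]'
python3 -m inch '[[[-0.0075,0,-0.02,0,0,0,1],[-0.0075,0,-0.0175,0,0,0,1],[0,0,0,0,0,0,1]]]'
python3 - <<'E'
from h import *;from bench import *
plan(get_obs(),frame(-Z,-VX),np.r_[V(-.158,.018,0)[:2],.149])
E
```

```text
time_s: 27.8
position: [0.6176, 0.322, 0.1525]
tcp_rot: [0.355, 1.556, 0.287]
ft_force: [-0.5, -0.3, 0.9]
finger_gap: -0.0
time_s: 28.1
position: [0.6016, 0.3227, 0.1556]
tcp_rot: [0.348, 1.56, 0.28]
ft_force: [-0.4, 0.3, 0.1]
finger_gap: 0.002
pos [0.6016 0.3227 0.1556] t 28.1 q [ 0.3267  0.4703  1.5579 -0.0006  1.1026 -1.1758] F [-0.403   0.2542  0.0556] gap 0.002
turn units [ 0.0011  0.0065 -0.0024] min rows 0.07347400806758299  shift units final frame [ 0.0165 -0.0069 -0.005 ]  cur frame [ 0.0164 -0.0069 -0.0052] min rows 0.1482323197594788
```

No push force yet: the tip rode too high, because the pose had not settled when I planned from it. I back off and come in lower.

```bash
python3 -m inch '[[[-0.02,0,0.03,0.001,0.006,-0.002,1],[0,-0.007,0.06,0,0,0,1],[0.04,0,0,0,0,0,1],[0.04,0,0,0,0,0,1],[0,0,0,0,0,0,1],[0,0,0,0,0,0,1]]]'
python3 - <<'E'
from h import *;from bench import *
plan(get_obs(),frame(-Z,-VX),np.r_[V(-.158,.046,0)[:2],.135])
# ball position by dark blobs in the wrist picture w8
f=dict(np.load("pics/w8.npz"));print([w2px(f,V(-.158,-38e-3*np.sin(t),.048+.038*np.cos(t)))*1.5 for t in(-.87,-.87+np.pi)])
E
```

```text
time_s: 28.7
position: [0.6366, 0.317, 0.1294]
tcp_rot: [-2.859, 1.568, -2.929]
ft_force: [1.1, 0.5, -0.6]
finger_gap: 0.001
pos [0.6366 0.317  0.1294] t 28.7 q [ 0.303   0.5671  1.4737  0.0003  1.1035 -1.1982] F [ 1.072   0.4631 -0.5618] gap 0.001
turn units [ 0.0001 -0.0016  0.0005] min rows 0.017855810726505994  shift units final frame [-0.0141  0.001  -0.0233]  cur frame [-0.014   0.001  -0.0233] min rows 0.2179415802735131
[array([490.2044, 313.4239]), array([481.0452, 215.1892])]
```

View pics/w8.png

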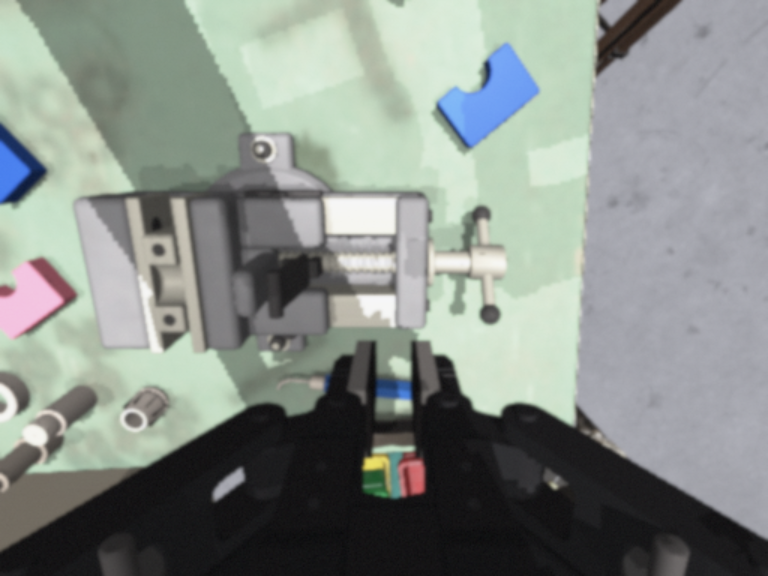

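The jaw is up against the upright work at (165,285). The balls are at (490,314) and (481,214), exactly as modelled, with the bar still at about -0.87 rad. I push lower this time.

```bash
python3 -m inch '[[[-0.01,0.001,-0.023,0,-0.001,0,1],[-0.005,0,-0.018,0,0,0,1],[-0.01,0,-0.015,0,0,0,1],[0,0,0,0,0,0,1],[0,0,0,0,0,0,1]]]'
python3 - <<'E'
from h import *;from bench import *
plan(get_obs(),frame(-Z,-VX),np.r_[V(-.158,.018,0)[:2],.146])
E
```

```text
time_s: 29.2
position: [0.6179, 0.3193, 0.1453]
tcp_rot: [0.227, 1.559, 0.157]
ft_force: [5.0, -1.5, 4.2]
finger_gap: 0.001
pos [0.6179 0.3193 0.1453] t 29.2 q [ 0.3148  0.5096  1.5237 -0.0021  1.0967 -1.1851] F [ 4.9998 -1.4795  4.1597] gap 0.001
turn units [-0.0001  0.0073 -0.0017] min rows 0.0780916398870309  shift units final frame [-0.0017 -0.0013 -0.0463]  cur frame [-0.0022 -0.0013 -0.0463] min rows 0.37096705626640225
```

```bash
python3 -m inch '[[[0,0,-0.02,0,0,0,1],[0,0,-0.02,0,0,0,1],[0,0,-0.01,0,0,0,1],[0,0,0,0,0,0,1]]]'
python3 - <<'E'
from h import *;from bench import *
plan(get_obs(),frame(-Z,-VX),np.r_[V(-.158,.003,0)[:2],.153])
E
```

```text
time_s: 29.6
position: [0.5974, 0.3211, 0.1449]
tcp_rot: [0.293, 1.56, 0.223]
ft_force: [5.0, -0.4, 3.3]
finger_gap: 0.004
pos [0.5974 0.3211 0.1449] t 29.6 q [ 0.3267  0.4756  1.5727 -0.0012  1.0827 -1.1738] F [ 4.9743 -0.3821  3.2637] gap 0.004
turn units [ 0.      0.0065 -0.0019] min rows 0.07078521548340376  shift units final frame [-0.0202 -0.0022 -0.0325]  cur frame [-0.0205 -0.0022 -0.0323] min rows 0.3063543852494668
```

```bash
python3 -m inch '[[[-0.007,0,-0.017,0,0,0,1],[-0.007,0,-0.017,0,0,0,1],[-0.002,0,-0.015,0,0,0,1],[0,0,-0.015,0,0,0,1],[0,0,0,0,0,0,1]]]'
python3 - <<'E'
from h import *;from bench import *
plan(get_obs(),frame(-Z,-VX),np.r_[V(-.158,-.016,0)[:2],.162])
E
```

```text
time_s: 30.1
position: [0.5698, 0.3222, 0.1478]
tcp_rot: [0.063, 1.568, -0.007]
ft_force: [2.3, -0.9, 0.1]
finger_gap: -0.0
pos [0.5698 0.3222 0.1478] t 30.1 q [ 0.3421  0.4267  1.6345 -0.0012  1.0777 -1.1585] F [ 2.2982 -0.8867  0.1077] gap -0.0
turn units [ 0.0001  0.0019 -0.0001] min rows 0.01990984013438537  shift units final frame [-0.0355 -0.0002 -0.0108]  cur frame [-0.0355 -0.0002 -0.0107] min rows 0.29661343963723263
```

```bash
python3 -m inch '[[[-0.045,0,0.005,0,0.002,0,1],[0,0,-0.05,0,0,0,1],[0,0,0,0,0,0,1],[0.02,0,-0.008,0,0,0,1],[0.02,0,-0.007,0,0,0,1],[0,0,0,0,0,0,1]]]'
python3 - <<'E'
from h import *;from bench import *
plan(get_obs(),frame(-Z,-VX),np.r_[V(-.158,-.038,0)[:2],.128])
E
```

```text
time_s: 30.7
position: [0.5443, 0.3243, 0.1485]
tcp_rot: [-3.076, 1.563, 3.137]
ft_force: [-4.0, 0.1, 6.0]
finger_gap: 0.004
pos [0.5443 0.3243 0.1485] t 30.7 q [ 0.3579  0.3865  1.6874  0.003   1.0746 -1.1443] F [-3.9527  0.0885  5.9604] gap 0.004
turn units [-0.0002 -0.0047  0.0003] min rows 0.049337075906288594  shift units final frame [ 0.0512 -0.0009 -0.0018]  cur frame [ 0.0512 -0.0009 -0.0014] min rows 0.41021768029064515
```

```bash
python3 -m inch '[[[0.02,0,-0.002,0,0,0,1],[0.02,0,0,0,0,0,1],[0.015,0,0,0,0,0,1],[0,0,0,0,0,0,1]]]'
python3 -m inch '[[[0.015,0,0,0,0,0,1],[0.015,0,0,0,0,0,1],[0.01,0,0,0,0,0,1],[0,0,0,0,0,0,1]]]'
python3 - <<'E'
from h import *;from bench import *
plan(get_obs(),frame(-Z,-VX),np.r_[V(-.158,-.038,0)[:2],.103])
E
```

```text
time_s: 31.1
position: [0.5447, 0.324, 0.1259]
tcp_rot: [-3.086, 1.567, 3.127]
ft_force: [-0.2, -0.1, -0.9]
finger_gap: 0.001
time_s: 31.5
position: [0.5459, 0.3239, 0.1113]
tcp_rot: [1.132, 1.57, 1.061]
ft_force: [0.4, -0.1, 2.6]
finger_gap: 0.0
pos [0.5459 0.3239 0.1113] t 31.5 q [ 0.357   0.4415  1.6936  0.0006  1.0059 -1.1437] F [ 0.4411 -0.0501  2.6218] gap 0.0
turn units [-0.0004  0.0002 -0.0005] min rows 0.006957889331008469  shift units final frame [ 0.0207 -0.0003 -0.0061]  cur frame [ 0.0207 -0.0003 -0.0061] min rows 0.17283274183040187
```

```bash
python3 -m inch '[[[0.012,0,0,0,0,0,1],[0.012,0,0,0,0,0,1],[0,0,0,0,0,0,1]]]'
python3 - <<'E'
from h import *;from bench import *
f=grab_frame("side");np.savez("pics/s3.npz",**f)
plan(get_obs(),frame(-Z,-VX),np.r_[V(-.158,.046,0)[:2],.19])
E
```

```text
time_s: 31.8
position: [0.5464, 0.3241, 0.1024]
tcp_rot: [0.69, 1.569, 0.62]
ft_force: [1.0, -0.0, 4.2]
finger_gap: -0.002
pos [0.5462 0.3241 0.1024] t 31.85 q [ 0.357   0.4557  1.6938  0.0006  0.9904 -1.1437] F [0.9543 0.1806 3.5609] gap -0.0
turn units [-0.0004  0.0009 -0.0008] min rows 0.012788172346306267  shift units final frame [-0.2191 -0.0007  0.2032]  cur frame [-0.2188 -0.0003  0.2035] min rows 2.3907038984683013
```

Not tight yet. The first stroke turned freely to about 2.3 rad. Second stroke, on the other ball.

```bash
python3 -m inch '[[[-0.12,0,-0.01,0,0,0,1],[-0.13,0,0,0,0,0,1],[0,0,0.12,0,0,0,1],[0,0,0.123,0,0,0,1],[0.09,0,0,0,0,0,1],[0.09,0,0,0,0,0,1],[0,0,0,0,0,0,1],[0,0,0,0,0,0,1]]]'
python3 - <<'E'
from h import *;from bench import *
plan(get_obs(),frame(-Z,-VX),np.r_[V(-.158,.046,0)[:2],.133])
E
```

```text
time_s: 32.65
position: [0.6376, 0.3172, 0.1267]
tcp_rot: [-2.959, 1.567, -3.029]
ft_force: [0.3, -0.2, 0.2]
finger_gap: 0.0
pos [0.6376 0.3172 0.1267] t 32.65 q [ 0.3026  0.5728  1.4708  0.0007  1.1014 -1.1983] F [ 0.3214 -0.1959  0.1946] gap 0.0
turn units [-0.0002 -0.0021  0.0004] min rows 0.022979403404902097  shift units final frame [-0.0156  0.0005 -0.0259]  cur frame [-0.0156  0.0005 -0.0259] min rows 0.241852930519854
```

```bash
python3 -m inch '[[[-0.01,0,-0.025,0,-0.002,0,1],[-0.005,0,-0.018,0,0,0,1],[-0.01,0,-0.015,0,0,0,1],[0,0,0,0,0,0,1]]]'
python3 -m inch '[[[0,0,-0.015,0,0,0,1],[0,0,-0.015,0,0,0,1],[0,0,0,0,0,0,1]]]'
python3 -m inch '[[[0,0,-0.015,0,0,0,1],[-0.003,0,-0.015,0,0,0,1],[0,0,0,0,0,0,1]]]'
python3 - <<'E'
from h import *;from bench import *
plan(get_obs(),frame(-Z,-VX),np.r_[V(-.158,.003,0)[:2],.150])
E
```

```text
time_s: 33.05
position: [0.618, 0.3196, 0.1438]
tcp_rot: [0.221, 1.556, 0.151]
ft_force: [5.3, -3.0, 3.9]
finger_gap: -0.001
time_s: 33.35
position: [0.6085, 0.3207, 0.1462]
tcp_rot: [0.259, 1.549, 0.19]
ft_force: [10.4, -1.3, 7.8]
finger_gap: 0.002
time_s: 33.65
position: [0.5947, 0.3216, 0.1457]
tcp_rot: [0.285, 1.554, 0.216]
ft_force: [6.4, -1.1, 4.8]
finger_gap: 0.001
pos [0.5947 0.3216 0.1457] t 33.65 q [ 0.329   0.4681  1.5817 -0.0022  1.0751 -1.1711] F [ 6.3726 -1.0669  4.8194] gap 0.001
turn units [ 0.0001  0.0103 -0.003 ] min rows 0.11225113875499255  shift units final frame [-0.0108 -0.0031 -0.0255]  cur frame [-0.0113 -0.0031 -0.0254] min rows 0.22340294643386507
```

```bash
python3 -m inch '[[[-0.005,0,-0.015,0,0,0,1],[-0.004,0,-0.015,0,0,0,1],[0,0,0,0,0,0,1]]]'
python3 -m inch '[[[-0.002,0,-0.015,0,0,0,1],[0,0,-0.015,0,0,0,1],[0,0,0,0,0,0,1]]]'
python3 - <<'E'
from h import *;from bench import *
plan(get_obs(),frame(-Z,-VX),np.r_[V(-.158,-.012,0)[:2],.148])
E
```

```text
time_s: 33.95
position: [0.5811, 0.3223, 0.1465]
tcp_rot: [0.285, 1.558, 0.215]
ft_force: [5.0, 0.4, -1.8]
finger_gap: -0.001
time_s: 34.25
position: [0.57, 0.3229, 0.1475]
tcp_rot: [0.256, 1.556, 0.186]
ft_force: [7.9, -1.6, 0.2]
finger_gap: -0.003
pos [0.57   0.3229 0.1475] t 34.25 q [ 0.3433  0.4241  1.6387 -0.0026  1.0643 -1.1565] F [ 7.8608 -1.6039  0.2323] gap -0.003
turn units [ 0.0001  0.009  -0.0024] min rows 0.09772740889918648  shift units final frame [-0.0013 -0.002  -0.0012]  cur frame [-0.0013 -0.002  -0.0012] min rows 0.021256461027596242
```

```bash
python3 -m inch '[[[-0.045,0,0.005,0,0.009,-0.002,1],[0,0,-0.05,0,0,0,1],[0,0,0,0,0,0,1],[0.02,0,-0.008,0,0,0,1],[0.02,0,-0.007,0,0,0,1],[0,0,0,0,0,0,1]]]'
python3 -m inch '[[[0.015,0,-0.003,0,0,0,1],[0.01,0,0,0,0,0,1],[0,0,0,0,0,0,1]]]'
python3 -m inch '[[[0.01,0,0,0,0,0,1],[0.01,0,0,0,0,0,1],[0,0,0,0,0,0,1]]]'
python3 - <<'E'
from h import *;from bench import *
plan(get_obs(),frame(-Z,-VX),np.r_[V(-.158,-.038,0)[:2],.128])
E
```

```text
time_s: 34.85
position: [0.5412, 0.3249, 0.1465]
tcp_rot: [-2.993, 1.553, -3.063]
ft_force: [-12.9, 1.4, 15.0]
finger_gap: -0.002
time_s: 35.15
position: [0.5382, 0.3252, 0.1352]
tcp_rot: [-2.98, 1.548, -3.049]
ft_force: [-10.9, 0.9, 12.7]
finger_gap: -0.001
time_s: 35.45
position: [0.541, 0.325, 0.1281]
tcp_rot: [-3.02, 1.557, -3.09]
ft_force: [-5.9, 2.7, 7.4]
finger_gap: 0.002
pos [0.541  0.325  0.1281] t 35.45 q [ 0.3602  0.4137  1.695   0.005   1.0465 -1.1429] F [-5.8619  2.6674  7.3516] gap 0.002
turn units [-0.0002 -0.009   0.0011] min rows 0.09505637064020761  shift units final frame [ 0.0001 -0.002   0.0063]  cur frame [ 0.0001 -0.002   0.0063] min rows 0.05326019440544461
```

```bash
python3 -m inch '[[[0.01,0,0.003,0,0,0,1],[0.01,0,0.002,0,0,0,1],[0,0,0,0,0,0,1]]]'
python3 -m inch '[[[0.01,0,0.002,0,0,0,1],[0.01,0,0.002,0,0,0,1],[0,0,0,0,0,0,1]]]'
python3 -m inch '[[[0.01,0,0,0,0,0,1],[0.01,0,0,0,0,0,1],[0,0,0,0,0,0,1]]]'
```

```text
time_s: 35.75
position: [0.5433, 0.3247, 0.1199]
tcp_rot: [-3.018, 1.557, -3.089]
ft_force: [-5.0, 2.2, 6.5]
finger_gap: 0.001
time_s: 36.05
position: [0.5451, 0.3246, 0.112]
tcp_rot: [-3.019, 1.558, -3.089]
ft_force: [-4.2, 1.5, 5.6]
finger_gap: 0.002
time_s: 36.35
position: [0.5467, 0.3245, 0.1056]
tcp_rot: [-3.028, 1.563, -3.098]
ft_force: [-0.9, 0.0, 9.8]
finger_gap: -0.003
```

```bash
python3 -m inch '[[[0.01,0,0,0,0,0,1],[0.008,0,0,0,0,0,1],[0,0,0,0,0,0,1]]]'
python3 -m inch '[[[-0.12,0,-0.02,0,0,0,1],[-0.13,0,0,0,0,0,1],[0,0,0.12,0,0,0,1],[0,0,0.13,0,0,0,1],[0.09,0,0,0,0,0,1],[0.09,0,0,0,0,0,1],[0,0,0,0,0,0,1],[0,0,0,0,0,0,1]]]'
python3 - <<'E'
from h import *;from bench import *
f=grab_frame("wrist");np.savez("pics/w9.npz",**f);cv2.imwrite("pics/w9.png",f["image"][...,::-1])
plan(get_obs(),frame(-Z,-VX),np.r_[V(-.158,.046,0)[:2],.133])
g=cv2.cvtColor(f["image"],cv2.COLOR_RGB2GRAY)
for t in np.arange(-1.2,0.3,.15):
  u,v=w2px(f,V(-.158,-38e-3*np.sin(t),.048+.038*np.cos(t)));u2,v2=w2px(f,V(-.158,38e-3*np.sin(t),.048-.038*np.cos(t)))
  s=lambda u,v:g[max(0,int(v)-3):int(v)+4,max(0,int(u)-3):int(u)+4].mean()
  print(round(t,2),(int(u),int(v)),s(u,v),(int(u2),int(v2)),s(u2,v2))
E
```

```text
time_s: 36.65
position: [0.5482, 0.3246, 0.0999]
tcp_rot: [3.118, 1.567, 3.048]
ft_force: [1.3, -1.8, 12.9]
finger_gap: -0.001
time_s: 37.45
position: [0.6344, 0.3174, 0.1204]
tcp_rot: [-2.894, 1.556, -2.964]
ft_force: [-0.5, 0.1, 0.4]
finger_gap: -0.003
pos [0.6354 0.3178 0.1224] t 37.5 q [ 0.3041  0.5778  1.4725  0.002   1.1023 -1.1976] F [-0.4844 -1.0268  0.9348] gap -0.001
turn units [-0.0001 -0.0069  0.0015] min rows 0.07418368139416372  shift units final frame [-0.0264 -0.0006 -0.0203]  cur frame [-0.0262 -0.0007 -0.0206] min rows 0.2662006177587044
-1.2 (263, 223) 167.3673469387755 (263, 71) 73.89795918367346
-1.05 (263, 223) 167.3673469387755 (263, 77) 58.46938775510204
-0.9 (263, 220) 177.53061224489795 (263, 85) 131.22448979591837
-0.75 (263, 215) 164.6734693877551 (263, 92) 177.18367346938774
-0.6 (263, 208) 88.08163265306122 (263, 101) 177.0612244897959
-0.45 (263, 199) 156.46938775510205 (263, 110) 176.85714285714286
-0.3 (263, 187) 206.16326530612244 (263, 119) 176.9387755102041
-0.15 (263, 173) 195.26530612244898 (263, 128) 182.91836734693877
-0.0 (264, 158) 192.87755102040816 (263, 137) 233.91836734693877
0.15 (264, 143) 242.81632653061226 (263, 147) 239.3265306122449
```

```bash
python3 -m inch '[[[-0.026,0,-0.02,0,-0.007,0,1],[-0.005,0,-0.015,0,0,0,1],[0,0,0,0,0,0,1]]]'
python3 -m inch '[[[-0.004,0,-0.01,0,0,0,1],[-0.004,0,-0.01,0,0,0,1],[0,0,0,0,0,0,1]]]'
python3 -m inch '[[[-0.003,0,-0.01,0,0,0,1],[-0.003,0,-0.01,0,0,0,1],[0,0,0,0,0,0,1]]]'
python3 - <<'E'
from h import *;from bench import *
plan(get_obs(),frame(-Z,-VX),np.r_[V(-.158,.018,0)[:2],.146])
E
```

```text
time_s: 37.8
position: [0.6215, 0.3193, 0.1365]
tcp_rot: [-0.473, 1.568, -0.542]
ft_force: [0.8, 0.3, -0.7]
finger_gap: -0.001
time_s: 38.1
position: [0.6128, 0.3192, 0.1372]
tcp_rot: [-1.945, 1.568, -2.015]
ft_force: [-0.5, -0.1, 0.0]
finger_gap: -0.001
time_s: 38.4
position: [0.6048, 0.3198, 0.1395]
tcp_rot: [-1.943, 1.568, -2.013]
ft_force: [-0.1, -0.5, -0.0]
finger_gap: 0.003
pos [0.6048 0.3198 0.1395] t 38.4 q [ 0.3217  0.4993  1.5506 -0.0024  1.0937 -1.1781] F [-0.125  -0.5146 -0.0464] gap 0.003
turn units [-0.0001 -0.0007  0.0017] min rows 0.019492865918209257  shift units final frame [-0.0162 -0.0003 -0.0135]  cur frame [-0.0162 -0.0004 -0.0135] min rows 0.16892936951872348
```

No contact where I expected it, so I check the bar angle in the saved picture.

```bash
python3 - <<'E'
from h import *;from bench import *
f=grab_frame("wrist");np.savez("pics/w10.npz",**f)
for n in("w9","w10"):
  f=dict(np.load(f"pics/{n}.npz"));g=cv2.cvtColor(f["image"],cv2.COLOR_RGB2GRAY)
  print(n,"axis",w2px(f,V(-.158,0,.048)),"col prof"); print(g[40:260:4,253:278:4].T)
E
```

```text
w9 axis [263.8617 145.7732] col prof
[[213 212 213 161  72  74  70  65  56  43 130 201 204 208 208 194 138 125
  124 126 114 172 198 218 232 237 242 240 238 227 207 168 121 127 129 128
  129 128 106  72  65  67 138 186 184 111 138 107 104  81  74  74  75  76
   76]
 [213 213 197  74  83  84  79  74  67  55  39 123 143 140 140 141 139 138
  137 136 135 136 168 217 233 239 238 234 217 202 181 156 121 144 147 148
  146 144 136 123  84  85  76 161 181 112 121 107 104  99  87  71  70  69
   70]
 [214 214 148  77  84  86  86  79  72  59  47 115 173 173 173 172 173 171
  173 171 173 172 171 216 232 241 242 238 220 203 180 148 109 200 202 203
  202 202 201 200 115 101  88 104 181 136 138  51  29  27  26  26  17  17
   16]
 [214 214 133  81  85  97  99  80  74  62  49 119 181 183 182 181 182 181
  181 182 183 182 182 214 231 242 244 241 225 204 181 148 111 208 210 212
  211 211 210 210 134 103  88  95 195 205 198  81  69  69  61  59  59  50
   39]
 [214 213 180  78  85  87  91  81  73  62  47 135 175 174 175 173 173 171
  172 172 171 171 173 198 231 242 246 243 229 206 183 150 114 177 179 178
[... 1482 characters left out ...]
7  40
   34]
 [ 37  83 127 212 211 212 209 210 209 208 209 209 211 211 211 211 212 213
  214 214 197  71  81  83  80  75  58 126 156 155 155 153 154 158 166 209
  234 244 245 245 238 222 171 154 160 159 163  98 101 103 103 105 102 102
   93]
 [ 92 161 209 211 211 211 210 210 209 209 210 211 211 211 212 212 211 211
  213 212 210 162  70  73  70  63 135 206 209 189 185 185 184 125 181 210
  219 238 241 242 240 220 173 188 202 202 222 123 103 103 103 102 103 103
  101]
 [135 223 221 213 211 210 210 209 210 209 210 211 211 212 211 211 210 211
  211 212 212 211 199 162 155 187 210 211 209 186 184 182 183 123 168 190
  209 228 234 239 232 198 155 190 202 203 224 168 141 102  50  60  76  80
   87]]
```

```bash
python3 - <<'E'
from h import *
for n,rows in(("w9",(64,205)),("w10",(134,))):
  f=dict(np.load(f"pics/{n}.npz"))
  for t in np.arange(0,2.5,.2):
    print(n,round(t,2),[round(float(w2px(f,V(-.158,-s*38e-3*np.sin(t),.048+s*.038*np.cos(t)))[1]),1) for s in(1,-1)],rows)
f=dict(np.load("pics/w9.npz"));g=f["image"];print(g[40:90:6,263])
E
```

```text
w9 0.0 [159.0, 138.0] (64, 205)
w9 0.2 [137.8, 150.4] (64, 205)
w9 0.4 [116.9, 162.5] (64, 205)
w9 0.6 [97.9, 174.3] (64, 205)
w9 0.8 [82.2, 185.5] (64, 205)
w9 1.0 [70.7, 195.9] (64, 205)
w9 1.2 [63.7, 205.1] (64, 205)
w9 1.4 [61.1, 213.0] (64, 205)
w9 1.6 [62.4, 219.0] (64, 205)
w9 1.8 [66.9, 222.8] (64, 205)
w9 2.0 [74.0, 223.7] (64, 205)
w9 2.2 [83.0, 221.4] (64, 205)
w9 2.4 [93.4, 215.3] (64, 205)
w10 0.0 [215.4, 175.5] (134,)
w10 0.2 [199.1, 186.1] (134,)
w10 0.4 [182.2, 196.8] (134,)
w10 0.6 [166.0, 207.4] (134,)
w10 0.8 [151.6, 217.7] (134,)
w10 1.0 [139.8, 227.5] (134,)
w10 1.2 [131.3, 236.5] (134,)
w10 1.4 [126.0, 244.4] (134,)
w10 1.6 [124.0, 251.0] (134,)
w10 1.8 [124.8, 255.7] (134,)
w10 2.0 [128.2, 258.3] (134,)
w10 2.2 [133.6, 258.2] (134,)
w10 2.4 [140.6, 255.0] (134,)
[[201 222 199]
 [196 218 193]
 [ 83  81  81]
 [ 90  87  88]
 [ 98  94  95]
 [ 78  76  77]
 [ 66  63  63]
 [ 44  41  42]
 [183 178 166]]
```

The bar stands at about 1.2 rad (upper ball on the robot side; both views agree). The second stroke stalled there and the finger slid off, which suggests the work is nipped. I push the same ball down again, properly centred.

```bash
python3 -m inch '[[[-0.11,0,0,0,0,0,1],[0,0,-0.075,0,0,0,1],[0,0,-0.068,0,0,0,1],[0.03,0,0,0,0,0,1],[0.02,0,0,0,0,0,1],[0,0,0,0,0,0,1],[0,0,0,0,0,0,1]]]'
python3 - <<'E'
from h import *;from bench import *
plan(get_obs(),frame(-Z,-VX),np.r_[V(-.158,-.034,0)[:2],.145])
E
```

```text
time_s: 39.15
position: [0.5489, 0.3235, 0.163]
tcp_rot: [-1.964, 1.568, -2.035]
ft_force: [-0.3, 1.0, 0.1]
finger_gap: -0.001
pos [0.5489 0.3235 0.163 ] t 39.15 q [ 0.3556  0.3723  1.6755 -0.0024  1.0961 -1.1433] F [-0.2763  0.9555  0.1198] gap -0.001
turn units [-0.0006 -0.0008  0.0019] min rows 0.022201189047090022  shift units final frame [ 0.045   0.0002 -0.0035]  cur frame [ 0.045   0.0003 -0.0034] min rows 0.3608714204771081
```

```bash
python3 -m inch '[[[0.02,0,-0.003,0,0,0,1],[0.02,0,0,0,0,0,1],[0,0,0,0,0,0,1]]]'
python3 -m inch '[[[0.008,0,0,0,0,0,1],[0,0,0,0,0,0,1]]]'
python3 -m inch '[[[0.008,0,0,0,0,0,1],[0,0,0,0,0,0,1]]]'
python3 -m inch '[[[0.008,0,0,0,0,0,1],[0,0,0,0,0,0,1]]]'
```

```text
time_s: 39.45
position: [0.5463, 0.3234, 0.1456]
tcp_rot: [-2.303, 1.566, -2.373]
ft_force: [-0.1, -0.8, 0.1]
finger_gap: 0.0
time_s: 39.65
position: [0.5472, 0.3238, 0.1444]
tcp_rot: [-1.783, 1.568, -1.854]
ft_force: [-0.5, 0.7, -0.5]
finger_gap: 0.001
time_s: 39.85
position: [0.5469, 0.3241, 0.1426]
tcp_rot: [-2.191, 1.567, -2.261]
ft_force: [-5.9, -1.4, 8.8]
finger_gap: -0.001
time_s: 40.05
position: [0.5465, 0.3243, 0.1397]
tcp_rot: [-2.353, 1.567, -2.423]
ft_force: [-6.9, -1.2, 10.1]
finger_gap: -0.001
```

```bash
python3 -m inch '[[[0.008,0,-0.006,0,0,0,1],[0,0,0,0,0,0,1]]]'
python3 -m inch '[[[0.008,0,-0.006,0,0,0,1],[0,0,0,0,0,0,1]]]'
python3 -m inch '[[[0.008,0,-0.004,0,0,0,1],[0,0,0,0,0,0,1]]]'
python3 - <<'E'
from h import *;from bench import *
plan(get_obs(),frame(-Z,-VX),np.r_[V(-.158,-.036,0)[:2],.13])
E
```

```text
time_s: 40.25
position: [0.5451, 0.3244, 0.1367]
tcp_rot: [-1.257, 1.569, -1.327]
ft_force: [-3.4, -1.4, 8.7]
finger_gap: 0.001
time_s: 40.45
position: [0.5435, 0.3245, 0.1337]
tcp_rot: [-0.438, 1.567, -0.508]
ft_force: [-0.6, -1.0, 7.4]
finger_gap: 0.001
time_s: 40.65
position: [0.5424, 0.3246, 0.1307]
tcp_rot: [-0.262, 1.566, -0.332]
ft_force: [0.6, -1.3, 6.8]
finger_gap: -0.001
pos [0.5424 0.3246 0.1307] t 40.65 q [ 0.361   0.4061  1.6995 -0.0034  1.0325 -1.1381] F [ 0.5587 -1.2773  6.8486] gap -0.001
turn units [-0.0001  0.0028  0.0007] min rows 0.030232046036916243  shift units final frame [ 0.0018 -0.0013  0.0078]  cur frame [ 0.0018 -0.0013  0.0078] min rows 0.06517830704395985
```

```bash
python3 -m inch '[[[0.008,0,0.001,0,0,0,1],[0.008,0,0.001,0,0,0,1],[0,0,0,0,0,0,1]]]'
python3 -m inch '[[[0.008,0,0.001,0,0,0,1],[0.008,0,0.001,0,0,0,1],[0,0,0,0,0,0,1]]]'
python3 -m inch '[[[0.008,0,0.002,0,0,0,1],[0.008,0,0.002,0,0,0,1],[0,0,0,0,0,0,1]]]'
```

```text
time_s: 40.95
position: [0.5417, 0.3246, 0.1235]
tcp_rot: [-1.706, 1.569, -1.776]
ft_force: [-3.3, -0.0, 7.0]
finger_gap: -0.0
time_s: 41.25
position: [0.542, 0.3246, 0.1167]
tcp_rot: [-2.244, 1.568, -2.314]
ft_force: [-4.5, 0.2, 7.8]
finger_gap: 0.001
time_s: 41.55
position: [0.5438, 0.3246, 0.1104]
tcp_rot: [-2.063, 1.569, -2.133]
ft_force: [-3.7, 0.3, 6.4]
finger_gap: -0.006
```

```bash
python3 -m inch '[[[0.01,0,0.003,0,0,0,1],[0.01,0,0.003,0,0,0,1],[0,0,0,0,0,0,1]]]'
python3 -m inch '[[[-0.12,0,-0.02,0,0,0,1],[-0.13,0,-0.02,0,0,0,1],[-0.1,0,0.1,0,0,0,1],[0,0,0.12,0,0,0,1],[0,0,0.07,0,0,0,1],[0,0,0,0,0,0,1]]]'
cat >> h.py <<'E'
def bar(f):
    g=cv2.GaussianBlur(cv2.cvtColor(f["image"],cv2.COLOR_RGB2GRAY),(5,5),0).astype(float);out=[]
    for t in np.arange(-1.55,1.6,.05):
        s=[]
        for k in(1,-1):
            u,v=w2px(f,V(-.158,-k*38e-3*np.sin(t),.048+k*.038*np.cos(t)));u,v=int(round(u)),int(round(v))
            s.append(g[max(v-2,0):v+3,max(u-2,0):u+3].mean() if 0<=v<384 and 0<=u<512 else 255.)
        out.append((sum(s),round(t,2),s))
    print("bar",[(a[1],np.round(a[2])) for a in sorted(out,key=lambda a:a[0])[:5]])
E
python3 - <<'E'
from h import *;from bench import *
f=grab_frame("wrist");np.savez("pics/w11.npz",**f);bar(f);bar(dict(np.load("pics/w8.npz")));bar(dict(np.load("pics/w9.npz")))
plan(get_obs(),frame(-Z,-VX),np.r_[V(-.158,.055,0)[:2],.13])
E
```

```text
time_s: 41.85
position: [0.5472, 0.3244, 0.1032]
tcp_rot: [-0.871, 1.569, -0.941]
ft_force: [-2.5, -1.2, 9.8]
finger_gap: 0.001
time_s: 42.45
position: [0.6448, 0.3163, 0.2343]
tcp_rot: [-0.857, 1.568, -0.93]
ft_force: [-1.0, 0.1, -0.9]
finger_gap: 0.001
bar [(np.float64(-1.25), array([96., 84.])), (np.float64(-1.35), array([96., 86.])), (np.float64(-1.3), array([96., 86.])), (np.float64(-1.4), array([96., 91.])), (np.float64(-1.2), array([98., 89.]))]
bar [(np.float64(-1.0), array([90., 95.])), (np.float64(-0.95), array([90., 95.])), (np.float64(-1.1), array([90., 97.])), (np.float64(-1.05), array([90., 97.])), (np.float64(-0.9), array([ 90., 105.]))]
bar [(np.float64(1.3), array([95., 87.])), (np.float64(1.25), array([95., 92.])), (np.float64(1.2), array([94., 99.])), (np.float64(1.35), array([ 94., 100.])), (np.float64(1.15), array([ 91., 107.]))]
pos [0.6429 0.3168 0.2335] t 42.5 q [ 0.3006  0.4587  1.4187 -0.0022  1.2658 -1.1979] F [-0.7777 -0.3049 -1.3942] gap -0.001
turn units [-0.0011 -0.0005  0.0016] min rows 0.02117884108508457  shift units final frame [ 0.2588  0.0005 -0.0166]  cur frame [ 0.2588  0.0011 -0.0164] min rows 2.0745417400222985
```

The bar is now at 1.84 rad, so it moved 0.64 rad before stalling at roughly 8 to 9 N along the arc. One more centred push on the same ball, now at y -37 mm, z 38 mm.

```bash
python3 -m inch '[[[0,0,-0.12,0,0,0,1],[0,0,-0.116,0,0,0,1],[0.085,0,0,0,0,0,1],[0.085,0,0,0,0,0,1],[0.085,0,0,0,0,0,1],[0,0,0,0,0,0,1],[0,0,0,0,0,0,1]]]'
python3 - <<'E'
from h import *;from bench import *
plan(get_obs(),frame(-Z,-VX),np.r_[V(-.158,-.033,0)[:2],.118])
E
```

```text
time_s: 43.2
position: [0.5466, 0.3239, 0.132]
tcp_rot: [-2.14, 1.567, -2.21]
ft_force: [-0.3, 1.2, 2.0]
finger_gap: -0.006
pos [0.5466 0.3239 0.132 ] t 43.2 q [ 0.3574  0.4129  1.6873 -0.0025  1.0447 -1.1426] F [-0.3395  1.1573  2.041 ] gap -0.006
turn units [ 0.0002 -0.0013  0.0021] min rows 0.02610868177016475  shift units final frame [ 0.0351 -0.0004  0.0048]  cur frame [ 0.0351 -0.0003  0.0049] min rows 0.28317033886713905
```

```bash
python3 -m inch '[[[0.015,0,0.005,0,0,0,1],[0.015,0,0,0,0,0,1],[0,0,0,0,0,0,1]]]'
python3 -m inch '[[[0.008,0,0,0,0,0,1],[0,0,0,0,0,0,1]]]'
python3 -m inch '[[[0.008,0,0.002,0,0,0,1],[0,0,0,0,0,0,1]]]'
python3 -m inch '[[[0.008,0,0.002,0,0,0,1],[0,0,0,0,0,0,1]]]'
```

```text
time_s: 43.5
position: [0.5501, 0.3245, 0.1228]
tcp_rot: [-0.64, 1.57, -0.71]
ft_force: [-3.9, 1.1, 6.0]
finger_gap: -0.0
time_s: 43.7
position: [0.5504, 0.3245, 0.1201]
tcp_rot: [-0.426, 1.569, -0.496]
ft_force: [-4.8, 0.3, 6.0]
finger_gap: 0.001
time_s: 43.9
position: [0.5509, 0.3245, 0.1173]
tcp_rot: [-1.169, 1.57, -1.239]
ft_force: [-6.3, -1.5, 11.1]
finger_gap: -0.003
time_s: 44.1
position: [0.5516, 0.3245, 0.1143]
tcp_rot: [-1.346, 1.57, -1.416]
ft_force: [-8.5, 0.2, 10.9]
finger_gap: -0.002
```

Tangential force is now about 13 N, over the 10 N that counts as tight. I back off and check.

```bash
python3 -m inch '[[[-0.06,0,0,0,0,0,1],[-0.12,0,-0.02,0,0,0,1],[-0.12,0,0.1,0,0,0,1],[0,0,0.12,0,0,0,1],[0,0,0.07,0,0,0,1],[0,0,0,0,0,0,1],[0,0,0,0,0,0,1]]]'
python3 - <<'E'
from h import *;from bench import *
f=grab_frame("wrist");np.savez("pics/w12.npz",**f);bar(f)
w8=dict(np.load("pics/w8.npz"))
# lever top outer face: intensity profile along vice x through post/lever at z=.120, jaw=.018
g=lambda F:cv2.cvtColor(F["image"],cv2.COLOR_RGB2GRAY)
for n,F in(("w8",w8),("now",f)):
  for yy in(-.004,.004): print(n,yy,[int(g(F)[int(v),int(u)]) for u,v in(w2px(F,V(x,yy,.121)) for x in np.arange(.0,-.056,-.002))])
print(w2px(f,V(-.014,0,.124)),w2px(w8,V(-.014,0,.124)))
plan(get_obs(),frame(-Z,-VX),np.r_[V(-.158,.055,0)[:2],.13])
E
```

```text
time_s: 44.8
position: [0.6512, 0.3167, 0.2218]
tcp_rot: [-1.438, 1.569, -1.509]
ft_force: [0.0, 0.3, -0.2]
finger_gap: 0.003
bar [(np.float64(-1.25), array([92., 80.])), (np.float64(-1.3), array([92., 83.])), (np.float64(-1.4), array([92., 88.])), (np.float64(-1.35), array([92., 88.])), (np.float64(-1.45), array([92., 93.]))]
w8 -0.004 [131, 131, 131, 123, 103, 114, 127, 130, 120, 100, 62, 48, 48, 48, 54, 57, 49, 41, 30, 31, 30, 30, 34, 33, 45, 62, 69, 72]
w8 0.004 [130, 131, 130, 122, 103, 112, 124, 122, 117, 102, 63, 50, 51, 65, 62, 66, 54, 40, 33, 38, 90, 122, 130, 130, 130, 130, 132, 131]
now -0.004 [172, 178, 176, 175, 177, 132, 131, 135, 122, 102, 65, 55, 49, 52, 51, 51, 53, 53, 65, 70, 63, 46, 30, 25, 26, 30, 25, 30]
now 0.004 [174, 175, 176, 176, 117, 125, 131, 134, 117, 97, 64, 53, 53, 53, 54, 51, 50, 52, 66, 69, 58, 46, 27, 29, 29, 27, 27, 26]
[  3.6696 107.5842] [161.1274 197.0647]
pos [0.6505 0.3169 0.2214] t 44.85 q [ 0.2976  0.4857  1.4052 -0.0022  1.2521 -1.2026] F [-0.511   0.755  -0.0668] gap -0.002
turn units [-0.0001 -0.0003  0.0015] min rows 0.016434761564296636  shift units final frame [ 0.2284 -0.001  -0.0355]  cur frame [ 0.2284 -0.0004 -0.0354] min rows 1.8490180762179083
```

The bar did not move under that push. The lever's top has moved outward about 9 mm since I let go of it, so the half-nut has dropped in. I clear the hand and hand in.

```bash
python3 -m inch '[[[-0.1,0,0,0,0,0,1],[-0.1,0,0,0,0,0,1],[0,-0.1,0,0,0,0,1],[0,-0.1,0,0,0,0,1],[0,0,0,0,0,0,1],[0,0,0,0,0,0,1],[0,0,0,0,0,0,1]]]'
python3 - <<'E'
from h import *;from bench import *
f=grab_frame("wrist");g=cv2.cvtColor(f["image"],cv2.COLOR_RGB2GRAY)
# work top check: profile along vice x at z=.098 across the work shoulders
for y in(-.024,.026): print(y,[int(g[int(v),int(u)]) if 0<=v<384 and 0<=u<512 else -1 for u,v in(w2px(f,V(x,y,.096)) for x in np.arange(.02,.064,.002))])
print(get_obs()["ft_force"],close_job())
E
```

```text
time_s: 45.55
position: [0.6448, 0.2381, 0.301]
tcp_rot: [-1.94, 1.568, -2.009]
ft_force: [0.4, -0.3, -0.2]
finger_gap: 0.001
-0.024 [104, 108, 175, 188, 203, 153, 132, 195, 206, 203, 205, 205, 201, 204, 206, 200, 203, 196, 151, 116, 128, 135]
0.026 [105, 114, 193, 206, 203, 172, 119, 180, 199, 141, 83, 79, 107, 172, 199, 196, 201, 201, 162, 119, 131, 137]
the job is handed in; nothing more can be done
[-0.177  -0.1741 -0.018 ] None
```

I handed the job in at about 45.6 s with the steel bearing half clamped in the vice and the hand clear. `close_job()` gives no verdict, and I have no direct reading of the clamp force.

**What I did:** I picked up the plain steel half, stood it on its foot on the bench and regrasped it from above. I set it on the vice bed seat up and let go. I then squeezed the lever against its post and slid the jaw until it stalled at 17 N. After letting the lever go, I turned the T-bar clockwise with shut fingertips.

**Last checks:**
- **Work:** It touched the bed at the height I had worked out. My last viewed picture shows it upright between the closed jaws. That picture is from before the tightening; after it I have only a brightness profile across the jaws.
- **Lever:** Its top had moved out about 9 mm since I let it go, so the half-nut should have dropped into the thread.
- **Tightness:** The bar stopped at about 1.84 rad. It stayed there under a final push I estimate at 13 N along the arc, so I take the work as gripped tight.
- **Robot:** The wrist force was about zero at the end.

**What went wrong on the way:**
- The first bar push rode over the ball, because I planned it before the arm had settled.
- The later pushes slid off the ball as the bar stiffened, so the push forces are estimates.
- My first pick tilt ran into joint 4's limit, and I reduced it.

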